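# Unstack the sharpening stones into their fitted bases

### The job

The four sharpening stones have been left in one pile; get the sharpening place ready by taking the pile apart and seating each stone in the wooden base whose recess has its own shape and size, lying flat and fully down in the recess. Let go of them all, and do not disturb the small red tin standing beside the work.

Things in the scene. Friction and masses are not known exactly. Their poses are not given: they have to be found in the camera images.
- puck_centre (a point): Round sharpening stone, dark grey disc 38 mm in diameter, 22 mm thick, 60 g; lies on top of the pile of four stones, 91 mm high, at the start. Its origin is its centre, half-way up; z is up.
- short_centre (a point): Short sharpening stone, brownish-grey, 60 x 38 x 22 mm, 110 g; third from the bottom of the pile, under the round one. Its origin is its centre, half-way up; z is up, x along its 60 mm, y along its 38 mm. Either way round in its base is right, for every stone.
- long_centre (a point): Long narrow sharpening stone, pale grey, 110 x 28 x 22 mm, 150 g; second from the bottom of the pile, under the short one; its ends stick out. Its origin is its centre, half-way up; z is up, x along its 110 mm, y along its 28 mm.
- bench_centre (a point): Broad bench stone, two bonded layers (dark grey above, brownish below), 90 x 44 x 25 mm, 220 g; bottom of the pile, lying on the bench. Its origin is its centre, half-way up; z is up, x along its 90 mm, y along its 44 mm. The four stones lie flat on one another, roughly centred; the lowest lies with its length within 0.2 rad of world x and each other is turned up to 0.2 rad against the one below.
- puck_base: Fixed wooden block 68 x 68 mm, 14 mm high, with one round recess 48 mm in diameter sunk 6 mm into its top: recess floor 8 mm above the bench, rim 14 mm. Origin: centre of its underside (at bench level), recess centred on it; x, y along its sides. It is never moved by the robot.
- short_base: Fixed wooden block 88 x 64 mm, 14 mm high, with one rectangular recess 70 x 48 mm sunk 6 mm into its top: recess floor 8 mm above the bench, rim 14 mm. Origin: centre of its underside (at bench level), recess centred on it; x along the 70 mm. It is never moved by the robot.
- long_base: Fixed wooden block 138 x 54 mm, 14 mm high, with one rectangular recess 120 x 38 mm sunk 6 mm into its top: recess floor 8 mm above the bench, rim 14 mm. Origin: centre of its underside (at bench level), recess centred on it; x along the 120 mm. It is never moved by the robot.
- bench_base: Fixed wooden block 118 x 70 mm, 14 mm high, with one rectangular recess 100 x 54 mm sunk 6 mm into its top: recess floor 8 mm above the bench, rim 14 mm. Origin: centre of its underside (at bench level), recess centred on it; x along the 100 mm. It is never moved by the robot. All four recess mouths have a 2 mm bevel; the bases stand at least 8 mm apart, their long sides within 0.2 rad of world x.
- tin_centre (a point): Bystander: small round red tin with a metal lid, 52 mm in diameter, 42 mm high, standing loose on the bench to the robot's right of the work. Origin at its centre, half-way up. Leave it alone.

How it is judged:
By the outcome, as a careful person would: the job done as asked, in the order asked, and still so for the second after the job is handed in, with the robot touching nothing.
It also fails if it takes over 104 s, if anything falls off the work surface, if the arm or the gripper's body presses on something with over 40 N, if the wrist force passes 120 N, or if a joint passes its speed limit or range.

### The arm

A 6-joint arm with a two-finger parallel gripper is mounted at the origin on a cart in front of the work surface, level with it; the furniture and walls round the work are solid. World frame = base frame: x ahead of the robot, y to its left, z up, the work surface at z = 0. Lengths are in m, angles in degrees, forces in N, time in s.
With the tool pointing down it reaches from about 0.35 to 0.875 m from the base axis. Payload 4.2 kg.
Tool frame: the origin (TCP) lies midway between the tips of the shut fingers; the grasp point (between the pads) lies r.grasp_offset behind it (r.grasp_offset is the distance from the TCP to the grasp point, in m); z points along the fingers, y is the direction in which the jaws open and shut (so a half turn about z gives the same grasp; the last joint's range is limited). The gripper opens to 87 mm and grips with 3 to 60 N. Pads are 19 mm wide; open, the fingers measure 117 mm over their backs; the gripper's body (75 mm by 190 mm) begins 51 mm behind the grasp point.
Start: joints at [87.525, 22.042, 0.453, 0, -68.411, -14.817], TCP at [0.186, 0.597, 0.223] pointing down, gripper open.
Joint ranges: [-179.83, 179.83], [-69.29, 118.12], [-61.27, 80.66], [-181.25, 117.63], [-171.15, -9.14], [-177.46, 177.46]. Speed limits (degrees/s): [159.86, 159.86, 180, 180, 180, 180].

### API

Orientations are given as a 3x3 rotation matrix whose columns are the frame's x, y, z axes.
In Python, from station import sense, optics, r gives the robot as it stands. The module is installed in compiled form; this text tells all that it offers.
- The arm moves only by the tool servo_tool, never from a script. Its argument "deltas" is a list of rows, each an object with "slide": the shift along the tool's x, y, z in units of 25 mm (1.0 is 25 mm), a list of three; "spin": the turn about the tool's z in units of 8 degrees (1.0 is 8 degrees). A call has 1 to 10 rows; each row shifts and turns the pose as measured when the row begins, along the tool's axes as they then stand; what a row does not reach is not made up. A row lasts 1/10 s, in which the tool goes at most 50 mm and 8.59 degrees, less where a joint would pass 70% of its speed; a pose out of reach is approached as far as the arm can. A call is refused whole if a number of a shift passes 1 or a number of a turn 1, either way. A call with a gripper value outside its range is refused whole. "gripper" is the closure in counts, from 0 (fully open) to 255 (shut), set as the call begins (left out, the last holds). The fingers move at their own pace and stop on an object; the grip force is fixed at half the most. Time passes only in rows, so rows that do not move let the fingers close. It gives the time, the measured TCP pose, the force and the opening at its end, in the units of the state.
- sense(): the state, without advancing time (a new reading comes with each control period).
- optics.capture(name): name is "scene" or "top" or "wrist"; returns a dict with "frame" (420x560x3 uint8, red, green, blue), "camera_matrix" (3x3 intrinsics, pixels), "k1" (the pictures are not rectified: a ray, as slopes to the right and down, at radius r is drawn at 1 + k1 r^2 times it, then the intrinsics apply), "eye" and "rotation" of the camera in the world. Camera axes: x right, y down, z forward; pixel columns grow to the right and rows downward; lengths in m; the calibration is good to about 2 mm. A picture is of the moment at which its call begins. There is no depth.
- r.finish_job(): hands the job in, once; it reports no verdict.
The state is a dict: "time_s": time; "joints": joint angles; "joint_velocities": joint speeds; "effort": joint torques, N m; "tcp_pos": TCP position; "ee_rot": TCP orientation; "wrist_force": force on the tool from outside, world axes, zero at the start; "moment": the same for the moment, N m; "gripper_width": opening from 0.0 (shut) to 1.0 (fully open).
Only numpy, scipy, OpenCV 4.12 (cv2) and the standard library are available. Lean on these libraries where they do the work, as an engineer would, in place of code of your own. Each camera call takes 0.05 s, during which the arm holds its last target.

## Working session

There is one attempt and no reset: what is moved stays moved. The work goes in short steps, Python scripts to look and compute and a tool call to move; the robot and the scene stay as the last step left them, time stands still between calls to the robot, and variables do not carry over. Pictures are saved under pics/ and viewed, and the job is handed in when it is done.

Besides the shell and the picture viewer there is one more tool, called after "Emit:" as name([rows], argument=value, ...), one row to a line, values as JSON. servo_tool: Moves the arm, as the interface text tells. Its arguments: {"type":"object","properties":{"deltas":{"type":"array"},"gripper":{"type":"number"}},"required":["deltas"]}

```bash
ls; mkdir -p pics; python3 - <<'E'
from station import sense, optics, r
import cv2,numpy as np
s=sense()
for k in s: print(k,np.round(s[k],4).tolist())
print(r.grasp_offset)
for n in ["scene","top","wrist"]:
    c=optics.capture(n)
    cv2.imwrite(f"pics/{n}0.png",cv2.cvtColor(c["frame"],cv2.COLOR_RGB2BGR))
    print(n,c["camera_matrix"].tolist(),c["k1"],np.round(c["eye"],4),np.round(c["rotation"],4).tolist())
E
```

```text
pics
time_s 0.0
joints [87.5239, 22.0924, 0.3804, -0.0283, -68.4119, -14.8182]
joint_velocities [-0.0195, 0.0076, 0.0581, -0.0858, -0.0479, 0.0591]
effort [-0.0005, -39.0659, 18.7395, 4.2197, 0.0109, -0.0002]
tcp_pos [0.1856, 0.5962, 0.2214]
ee_rot [[0.9547, -0.2975, -0.0006], [-0.2975, -0.9547, -0.0021], [0.0001, 0.0022, -1.0]]
wrist_force [-0.0209, -0.1651, 0.7718]
moment [0.0102, -0.0206, -0.0198]
gripper_width 1.0002
0.0187
scene [[440.66997617861136, 0.0, 280.13246885499944], [0.0, 440.66997617861136, 218.35729973229172], [0.0, 0.0, 1.0]] -0.019972247502135006 [-0.1205 -0.1635  0.533 ] [[0.5031, -0.4604, 0.7314], [-0.8642, -0.2623, 0.4294], [-0.0059, -0.8481, -0.5299]]
top [[400.5178974994235, 0.0, 279.1398363254724], [0.0, 400.5178974994235, 201.67439998980552], [0.0, 0.0, 1.0]] -0.07271804702579347 [0.379  0.2282 0.9031] [[-0.0006, -0.9853, 0.1708], [-1.0, 0.0007, 0.0008], [-0.0009, -0.1708, -0.9853]]
wrist [[357.1483140646388, 0.0, 274.9446610195782], [0.0, 357.1483140646388, 210.49471915122854], [0.0, 0.0, 1.0]] -0.06113956886773144 [0.252  0.5763 0.3835] [[-0.2968, -0.923, -0.245], [-0.9549, 0.2872, 0.0749], [0.0013, 0.2562, -0.9666]]
```

View pics/scene0.png

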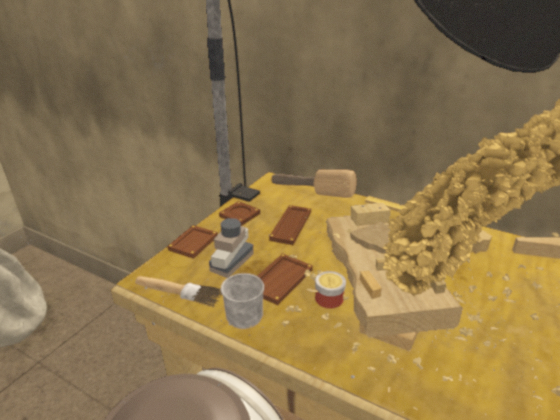

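View pics/top0.png

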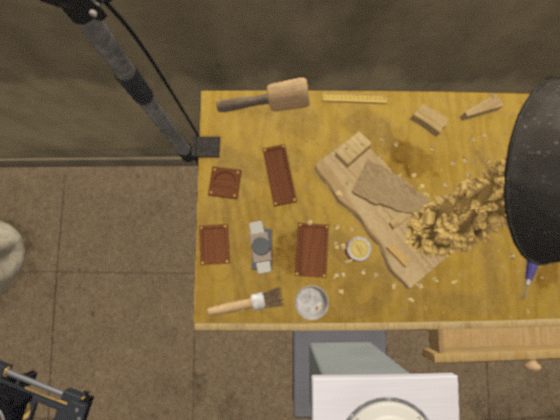

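View pics/wrist0.png

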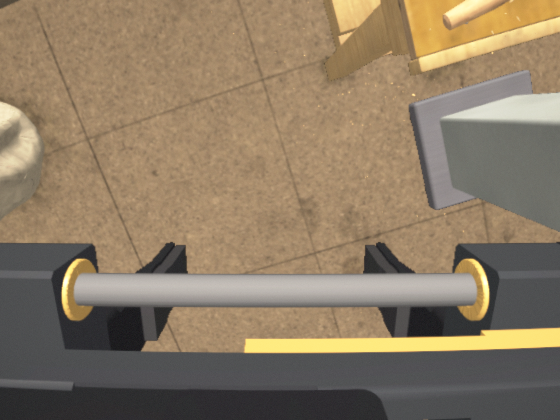

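```bash
cat > h.py <<'E'
from station import sense, optics, r
import cv2,numpy as np
def cap(n,save=None):
    c=optics.capture(n)
    if save: cv2.imwrite(f"pics/{save}.png",cv2.cvtColor(c["frame"],cv2.COLOR_RGB2BGR))
    return c
def rays(c,px):
    px=np.array(px,float).reshape(-1,1,2)
    u=cv2.undistortPoints(px,np.array(c["camera_matrix"]),np.array([c["k1"],0,0,0.]))[:,0]
    d=np.c_[u,np.ones(len(u))]@np.array(c["rotation"]).T
    return np.array(c["eye"]),d
def onplane(c,px,z):
    e,d=rays(c,px); t=(z-e[2])/d[:,2]
    return e+d*t[:,None]
def tri(c1,p1,c2,p2):
    e1,d1=rays(c1,p1);e2,d2=rays(c2,p2);out=[]
    for a,b in zip(d1,d2):
        A=np.c_[a,-b];t=np.linalg.lstsq(A,e2-e1,rcond=None)[0]
        P,Q=e1+a*t[0],e2+b*t[1];out.append(np.r_[(P+Q)/2,np.linalg.norm(P-Q)])
    return np.array(out)
def proj(c,P):
    R=np.array(c["rotation"]).T; t=-R@np.array(c["eye"])
    return cv2.projectPoints(np.array(P,float).reshape(-1,3),cv2.Rodrigues(R)[0],t,np.array(c["camera_matrix"]),np.array([c["k1"],0,0,0.]))[0][:,0]
E
python3 - <<'E'
from h import *
t=cv2.imread('pics/top0.png'); s=cv2.imread('pics/scene0.png')
cv2.imwrite('pics/t1.png',cv2.resize(t[130:330,190:390],None,fx=3,fy=3,interpolation=cv2.INTER_CUBIC))
cv2.imwrite('pics/s1.png',cv2.resize(s[190:340,150:360],None,fx=3.8,fy=3.8,interpolation=cv2.INTER_CUBIC))
E
```

```text
(no output)
```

View pics/t1.png

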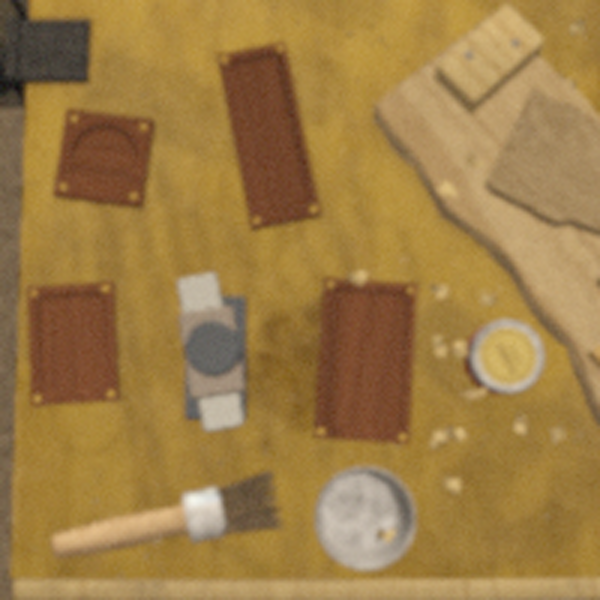

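View pics/s1.png

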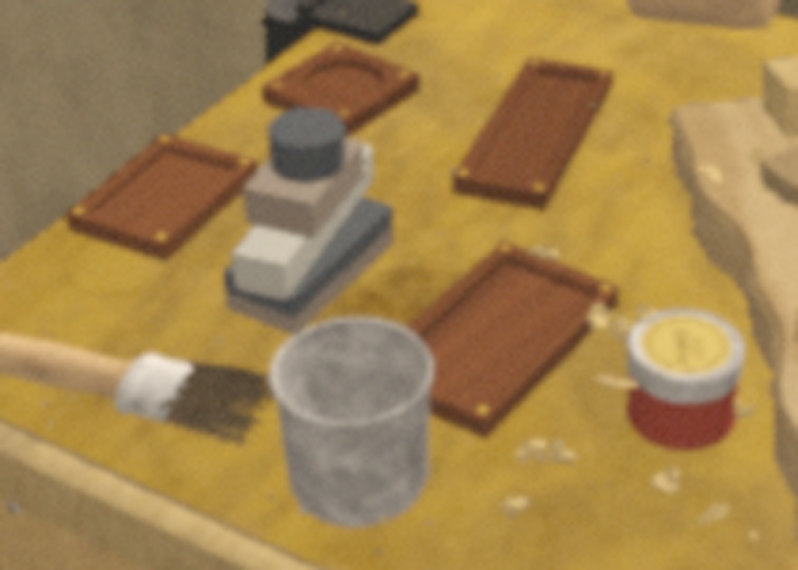

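```bash
cat > m.py <<'E'
from h import *
def bases(c,bgr,z,amin):
    hsv=cv2.cvtColor(bgr,cv2.COLOR_BGR2HSV)
    m=((hsv[...,0]<12)&(hsv[...,1]>90)&(hsv[...,2]>40)&(hsv[...,2]<170)).astype(np.uint8)*255
    m=cv2.morphologyEx(m,cv2.MORPH_CLOSE,np.ones((5,5)))
    cs,_=cv2.findContours(m,cv2.RETR_EXTERNAL,cv2.CHAIN_APPROX_NONE)
    out=[]
    for k in cs:
        if cv2.contourArea(k)<amin: continue
        P=onplane(c,k[:,0],z)
        (cx,cy),(w,h),a=cv2.minAreaRect((P[:,:2]*1000).astype(np.float32))
        out.append((cx,cy,w,h,a,k[:,0].mean(0)))
    return m,out
E
python3 - <<'E'
from m import *
for n in ["top","scene"]:
    c=optics.capture(n); b=cv2.cvtColor(c["frame"],cv2.COLOR_RGB2BGR)
    m,o=bases(c,b,0.014,150); cv2.imwrite(f'pics/m_{n}.png',m)
    for q in o: print(n,*np.round(np.hstack(q),1))
E
```

```text
top 438.0 373.7 82.2 60.1 3.9 213.9 244.5
top 425.8 157.6 66.4 112.1 85.5 311.5 250.1
top 577.8 354.6 62.1 63.3 85.4 223.9 183.4
top 596.3 229.3 133.3 47.8 11.3 278.8 174.7
scene 409.8 52.2 36.8 47.0 26.2 329.2 299.4
scene 419.8 155.9 70.8 120.4 85.6 282.3 277.5
scene 431.5 371.5 89.7 68.8 4.5 192.5 241.0
scene 588.6 226.8 140.5 50.6 11.2 289.5 225.4
scene 571.3 349.1 67.6 71.5 86.5 239.4 213.1
```

View pics/m_top.png

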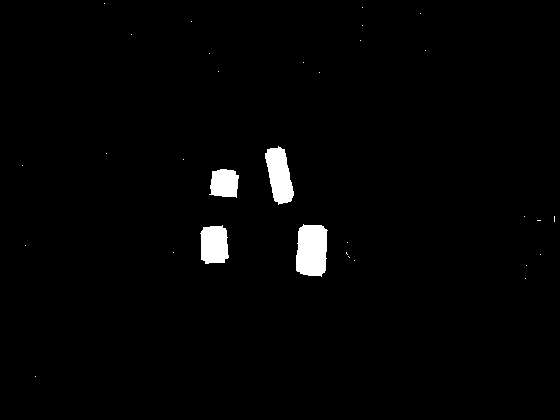

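Emit:
servo_tool([
  {"slide": [0, 0, -0.5], "spin": -0.72},
  {"slide": [0, 0, -0.5], "spin": -0.72},
  {"slide": [0, 0, -0.5], "spin": -0.72},
  {"slide": [0.6, 0.95, 0], "spin": 0},
  {"slide": [0.6, 0.95, 0], "spin": 0},
  {"slide": [0.6, 0.95, 0], "spin": 0},
  {"slide": [0.6, 0.95, 0], "spin": 0},
  {"slide": [0.6, 0.95, 0], "spin": 0},
  {"slide": [0.6, 0.95, 0], "spin": 0},
  {"slide": [0.6, 0.95, 0], "spin": 0},
])

```text
time_s: 1.25
tcp_pos: [0.2941, 0.4274, 0.2586]
ee_rot: [[1.0, 0.018, -0.001], [0.018, -1.0, -0.005], [-0.001, 0.005, -1.0]]
wrist_force: [-0.3, 0.7, 0.2]
gripper_width: 1.002
```

```bash
cat > st.py <<'E'
from h import *
s=sense(); R=np.array(s["ee_rot"]); print(s["time_s"],np.round(s["tcp_pos"],4),"yaw",np.degrees(np.arctan2(R[1,0],R[0,0])),"zax",R[:,2].round(3),"F",np.round(s["wrist_force"],1),"w",s["gripper_width"])
E
python3 st.py
```

```text
1.25 [0.2941 0.4274 0.2586] yaw 1.0234643179538978 zax [-0.001 -0.005 -1.   ] F [-0.3  0.7  0.2] w 1.0015341570692462
```

Emit:
servo_tool([
  {"slide": [0.55, 0.85, 0], "spin": 0},
  {"slide": [0.55, 0.85, 0], "spin": 0},
  {"slide": [0.55, 0.85, 0], "spin": 0},
  {"slide": [0.55, 0.85, 0], "spin": 0},
  {"slide": [0.55, 0.85, 0], "spin": 0},
  {"slide": [0.55, 0.85, 0], "spin": 0},
  {"slide": [0.55, 0.85, 0], "spin": 0},
  {"slide": [0.55, 0.85, 0], "spin": 0},
  {"slide": [0, 0, 0], "spin": 0},
  {"slide": [0, 0, 0], "spin": 0},
])

```text
time_s: 2.25
tcp_pos: [0.4111, 0.2484, 0.2595]
ee_rot: [[1.0, 0.014, -0.002], [0.014, -1.0, -0.004], [-0.002, 0.004, -1.0]]
wrist_force: [-0.3, 0.8, -0.6]
gripper_width: 1.003
```

```bash
python3 st.py; python3 - <<'E'
from m import *
c=cap("wrist","w1"); b=cv2.cvtColor(c["frame"],cv2.COLOR_RGB2BGR)
m,o=bases(c,b,0.014,800); cv2.imwrite(f'pics/m_w1.png',m)
for q in o: print(*np.round(np.hstack(q),1))
E
```

```text
2.25 [0.4111 0.2484 0.2595] yaw 0.791906122712771 zax [-0.002 -0.004 -1.   ] F [-0.3  0.8 -0.6] w 1.002569936158818
425.6 160.3 69.6 116.2 85.8 351.7 164.3
437.9 375.1 86.2 64.7 3.9 163.8 152.1
566.2 225.6 76.5 52.3 11.3 297.5 34.5
573.3 355.8 68.2 58.8 82.7 176.5 26.3
```

View pics/w1.png

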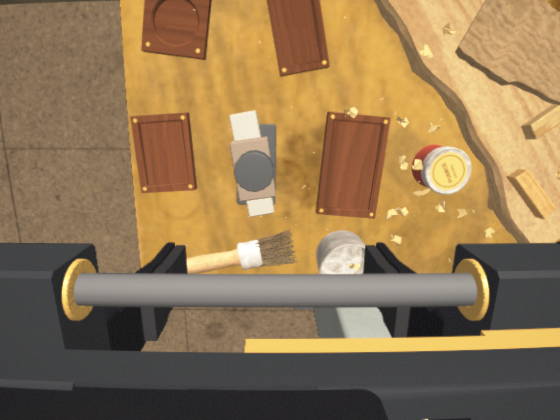

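```bash
python3 - <<'E'
import cv2
t=cv2.imread('pics/w1.png'); 
cv2.imwrite('pics/w1c.png',cv2.resize(t[100:225,200:310],None,fx=4.8,fy=4.8,interpolation=cv2.INTER_CUBIC))
t=cv2.imread('pics/top0.png'); 
cv2.imwrite('pics/t0c.png',cv2.resize(t[215:280,235:290],None,fx=9,fy=9,interpolation=cv2.INTER_CUBIC))
E
```

```text
(no output)
```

View pics/w1c.png

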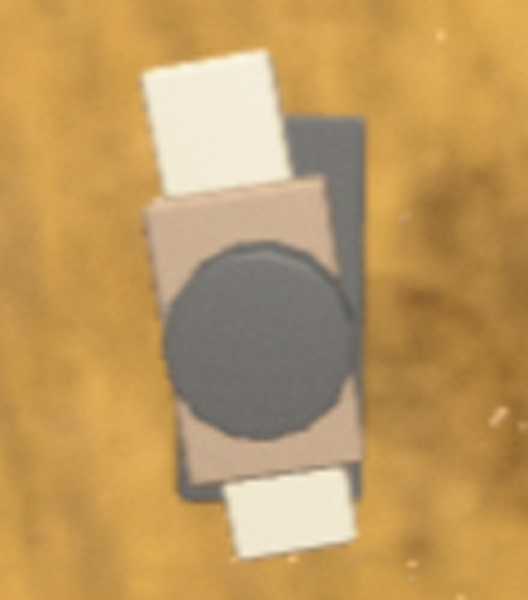

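View pics/t0c.png

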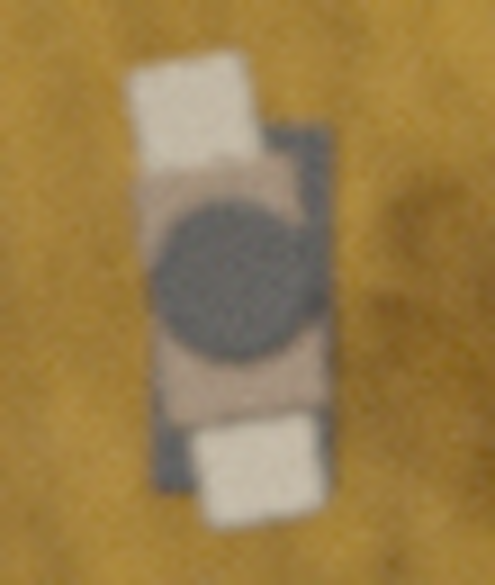

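```bash
python3 - <<'E'
from h import *
w=optics.capture("wrist");t=optics.capture("top")
W=lambda l:[(x/4.8+200-.4,y/4.8+100-.4) for x,y in l]
T=lambda l:[(x/9+235-.44,y/9+215-.44) for x,y in l]
D={'puck':([(258,347)],[(231,279)],.091),
'short':([(152,207),(323,178),(360,460),(195,482)],[(138,180),(297,153),(330,410),(168,425)],.069),
'long':([(145,75),(266,52),(357,537),(240,557)],[(130,70),(243,52),(325,508),(212,527)],.047),
'bench':([(364,118),(358,498),(180,498)],[(333,125),(325,490),(152,490)],.025)}
for k,(a,b,z) in D.items():
    q=tri(w,W(a),t,T(b)); print(k,"tri z",q[:,2].round(4),"gap",q[:,3].round(4), "mean",q.mean(0).round(4))
    P=onplane(w,W(a),z);Q=onplane(t,T(b),z);print(' w',P[:,:2].round(4).tolist(),P[:,:2].mean(0));print(' t',Q[:,:2].round(4).tolist(),Q[:,:2].mean(0))
    if k in('short','long'):
        for p in (P,Q):
            v=(p[0]+p[1])-(p[2]+p[3]);print('  yaw',np.degrees(np.arctan2(v[1],v[0])),'len',np.linalg.norm(v)/2)
    if k=='bench':
        for p in (P,Q):
            v=p[0]-p[1];print('  yaw',np.degrees(np.arctan2(v[1],v[0])),np.linalg.norm(v),'centre',(p[0]+p[2])/2)
# pole, tin, cup
print('pole',tri(t,[(192,152)],optics.capture("scene"),[(224,197)]))
print('foot',onplane(t,[(192,138),(219,136),(220,156),(195,158)],0.01)[:,:2].round(3))
print('tin top',onplane(w,[(446,169)],.042),onplane(t,[(359,249)],.042))
E
```

```text
puck tri z [0.0927] gap [0.0018] mean [0.4297 0.268  0.0927 0.0018]
 w [[0.4295, 0.269]] [0.42950857 0.26896898]
 t [[0.4298, 0.2672]] [0.42982169 0.26716692]
short tri z [0.0694 0.0646 0.0625 0.0715] gap [0.0018 0.0039 0.0033 0.001 ] mean [0.4285 0.269  0.067  0.0025]
 w [[0.4545, 0.2917], [0.4607, 0.2571], [0.4025, 0.2487], [0.3972, 0.2835]] [0.42871388 0.2702446 ]
 t [[0.4541, 0.2899], [0.4603, 0.2531], [0.4012, 0.2453], [0.3978, 0.2825]] [0.42835108 0.26770375]
  yaw 8.168698568314445 len 0.05833421632342521
  yaw 7.544558070288383 len 0.058227248270286636
long tri z [0.065  0.0586 0.0433 0.0468] gap [0.0009 0.0029 0.002  0.0021] mean [0.4298 0.2707 0.0534 0.002 ]
 w [[0.4805, 0.2954], [0.4856, 0.2698], [0.3797, 0.249], [0.3747, 0.2755]] [0.43012371 0.27240514]
 t [[0.4824, 0.2938], [0.4867, 0.2668], [0.379, 0.2469], [0.3745, 0.2734]] [0.43065274 0.27019953]
  yaw 10.875287081424714 len 0.10776347054616622
  yaw 10.59603670302113 len 0.10967147663731235
bench tri z [0.0189 0.0237 0.0275] gap [0.003  0.0014 0.0021] mean [0.4128 0.2617 0.0234 0.0021]
 w [[0.4717, 0.2487], [0.3834, 0.2488], [0.3828, 0.2912]] [0.41265416 0.26289547]
 t [[0.4715, 0.2456], [0.3832, 0.2474], [0.3832, 0.289]] [0.41265601 0.26068373]
  yaw -0.04461686541841347 0.08827007965578783 centre [0.42726674 0.2699462  0.025     ]
  yaw -1.1154830367096675 0.08826869235286627 centre [0.42736094 0.26734164 0.025     ]
pole [[ 0.65110205  0.44271992 -0.00875245  0.01825231]]
foot [[0.685 0.433]
 [0.69  0.369]
 [0.641 0.366]
 [0.637 0.424]]
tin top [[0.42869829 0.06318871 0.042     ]] [[0.42512954 0.0575982  0.042     ]]
```

```bash
cat > go.py <<'E'
import sys
from h import *
s=sense(); R=np.array(s["ee_rot"]);p=np.array(s["tcp_pos"])
x,y,z,yaw=map(float,sys.argv[1:5])
cy=np.degrees(np.arctan2(R[1,0],R[0,0]))
d=np.array([x,y,z])-p
print("t",round(s["time_s"],2),"p",p.round(4),"yaw",round(cy,2),"F",np.round(s["wrist_force"],1),"w",round(s["gripper_width"],3),"j",np.round(s["joints"],0))
print("now-frame",(R.T@d/.025).round(2),"spin",round(-((yaw-cy+180)%360-180)/8,2))
c,n=np.cos(np.radians(yaw)),np.sin(np.radians(yaw))
print("after-spin frame",(np.array([c*d[0]+n*d[1],n*d[0]-c*d[1],-d[2]])/.025).round(2))
E
python3 go.py .4297 .268 .12 -110
```

```text
t 2.45 p [0.4107 0.2493 0.2595] yaw 0.93 F [ 0.7  0.6 -0.4] w 1.0 j [ 51.   6. -15.   0. -69.  40.]
now-frame [ 0.78 -0.76  5.58] spin 13.87
after-spin frame [-0.96 -0.46  5.58]
```

Emit:
servo_tool([
  {"slide": [0, 0, 0.3], "spin": 1},
  {"slide": [0, 0, 0.3], "spin": 1},
  {"slide": [0, 0, 0.3], "spin": 1},
  {"slide": [0, 0, 0.3], "spin": 1},
  {"slide": [0, 0, 0.3], "spin": 1},
  {"slide": [0, 0, 0.3], "spin": 1},
  {"slide": [0, 0, 0.3], "spin": 1},
  {"slide": [0, 0, 0.3], "spin": 1},
  {"slide": [0, 0, 0.3], "spin": 1},
  {"slide": [0, 0, 0], "spin": 1},
])

```text
time_s: 3.45
tcp_pos: [0.4072, 0.2568, 0.1897]
ee_rot: [[0.147, -0.989, -0.001], [-0.989, -0.147, -0.002], [0.002, 0.001, -1.0]]
wrist_force: [0.1, 0.5, -0.3]
gripper_width: 1.001
```

```bash
python3 go.py .4297 .268 .12 -110
```

```text
t 3.45 p [0.4072 0.2568 0.1897] yaw -81.56 F [ 0.1  0.5 -0.3] w 1.001 j [ 52.  10. -22.   0. -58. -43.]
now-frame [-0.32 -0.96  2.79] spin 3.56
after-spin frame [-0.73 -0.69  2.79]
```

Emit:
servo_tool([
  {"slide": [0, 0, 0.6], "spin": 0.9},
  {"slide": [0, 0, 0.6], "spin": 0.9},
  {"slide": [0, 0, 0.6], "spin": 0.9},
  {"slide": [0, 0, 0], "spin": 0.5},
  {"slide": [-0.3, -0.3, 0], "spin": 0},
  {"slide": [-0.3, -0.3, 0], "spin": 0},
  {"slide": [0, 0, 0], "spin": 0},
])

```text
time_s: 4.15
tcp_pos: [0.4263, 0.2728, 0.1436]
ee_rot: [[-0.303, -0.953, 0.002], [-0.953, 0.303, -0.001], [-0.0, -0.002, -1.0]]
wrist_force: [0.1, 0.6, 0.8]
gripper_width: 1.0
```

```bash
python3 go.py .4297 .268 .078 -110
```

```text
t 4.15 p [0.4263 0.2728 0.1436] yaw -107.63 F [0.1 0.6 0.8] w 1.0 j [ 51.  15. -23.   0. -52. -69.]
now-frame [ 0.14 -0.18  2.62] spin 0.3
after-spin frame [ 0.13 -0.19  2.62]
```

Emit:
servo_tool([
  {"slide": [0.13, -0.18, 0.5], "spin": 0.3},
  {"slide": [0, 0, 0.5], "spin": 0},
  {"slide": [0, 0, 0.5], "spin": 0},
  {"slide": [0, 0, 0.5], "spin": 0},
  {"slide": [0, 0, 0.4], "spin": 0},
  {"slide": [0, 0, 0], "spin": 0},
])

```text
time_s: 4.75
tcp_pos: [0.433, 0.2713, 0.0833]
ee_rot: [[-0.34, -0.941, 0.006], [-0.941, 0.34, 0.004], [-0.006, -0.004, -1.0]]
wrist_force: [0.4, -0.2, -0.7]
gripper_width: 0.999
```

```bash
python3 go.py .4297 .268 .078 -110
```

```text
t 4.75 p [0.433  0.2713 0.0833] yaw -109.85 F [ 0.4 -0.2 -0.7] w 0.999 j [ 50.  20. -26.   0. -44. -70.]
now-frame [0.17 0.08 0.21] spin 0.02
after-spin frame [0.17 0.08 0.21]
```

Emit:
servo_tool([
  {"slide": [0.17, 0.08, 0.2], "spin": 0},
  {"slide": [0, 0, 0], "spin": 0},
])

```text
time_s: 4.95
tcp_pos: [0.4299, 0.2683, 0.0785]
ee_rot: [[-0.339, -0.941, 0.006], [-0.941, 0.339, 0.005], [-0.007, -0.005, -1.0]]
wrist_force: [-1.5, -0.1, 0.4]
gripper_width: 0.997
```

Emit:
servo_tool([
  {"slide": [0, 0, 0], "spin": 0},
  {"slide": [0, 0, 0], "spin": 0},
  {"slide": [0, 0, 0], "spin": 0},
  {"slide": [0, 0, 0], "spin": 0},
  {"slide": [0, 0, 0], "spin": 0},
  {"slide": [0, 0, 0], "spin": 0},
], gripper=255)

```text
time_s: 5.55
tcp_pos: [0.4307, 0.2692, 0.0803]
ee_rot: [[-0.338, -0.941, 0.009], [-0.941, 0.338, 0.008], [-0.01, -0.006, -1.0]]
wrist_force: [-0.2, -0.8, -0.3]
gripper_width: 0.537
```

```bash
python3 go.py .578 .355 .078 -110;  python3 -c "
from h import *
cap('wrist','w2')"
```

```text
t 5.55 p [0.4307 0.2692 0.0803] yaw -109.77 F [-0.2 -0.8 -0.3] w 0.537 j [ 50.  19. -27.   0. -43. -70.]
now-frame [-5.22 -4.38  0.18] spin 0.03
after-spin frame [-5.24 -4.36  0.09]
```

View pics/w2.png

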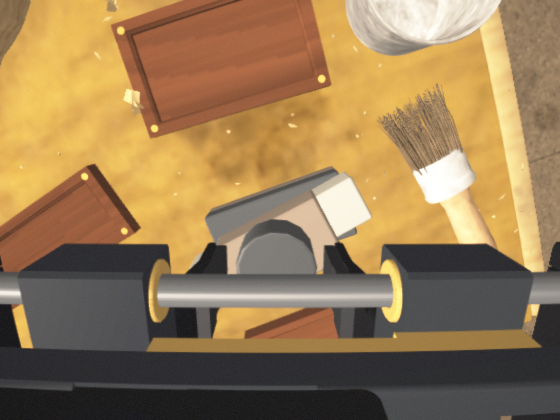

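Emit:
servo_tool([
  {"slide": [0, 0, 0.04], "spin": 0},
  {"slide": [0, 0, 0.02], "spin": 0},
  {"slide": [0, 0, 0], "spin": 0},
  {"slide": [0, 0, 0], "spin": 0},
])

```text
time_s: 6.0
tcp_pos: [0.4308, 0.2693, 0.0799]
ee_rot: [[-0.338, -0.941, 0.01], [-0.941, 0.338, 0.008], [-0.01, -0.007, -1.0]]
wrist_force: [0.2, 0.5, 0.8]
gripper_width: 0.419
```

Emit:
servo_tool([
  {"slide": [0, 0, 0], "spin": 0},
  {"slide": [0, 0, -0.5], "spin": 0},
  {"slide": [0, 0, -0.5], "spin": 0},
  {"slide": [0, 0, 0], "spin": 0},
])

```text
time_s: 6.4
tcp_pos: [0.43, 0.2685, 0.1041]
ee_rot: [[-0.338, -0.941, 0.008], [-0.941, 0.338, 0.006], [-0.008, -0.005, -1.0]]
wrist_force: [0.0, -0.2, -0.8]
gripper_width: 0.423
```

```bash
python3 go.py .578 .355 .12 -110;  python3 -c "
from h import *
cap('wrist','w3')"
```

```text
t 6.4 p [0.43   0.2685 0.1041] yaw -109.76 F [ 0.  -0.2 -0.8] w 0.423 j [ 50.  18. -26.   0. -46. -70.]
now-frame [-5.26 -4.4  -0.57] spin 0.03
after-spin frame [-5.27 -4.38 -0.63]
```

View pics/w3.png

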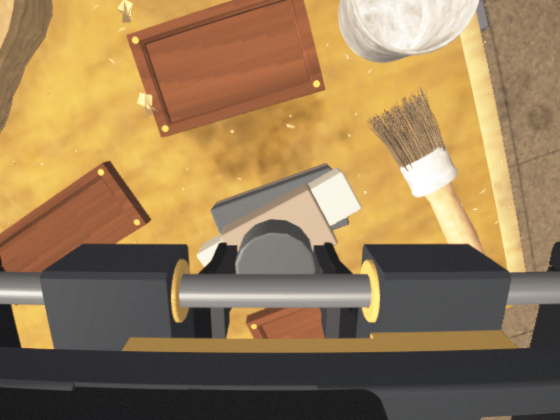

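```bash
python3 - <<'E'
from h import *
t=optics.capture("top")
D={'puck':[(74,118),(144,127),(134,197),(63,187)],'long':[(225,58),(279,47),(314,210),(257,221)],'short':[(36,291),(108,288),(112,394),(38,398)],'bench':[(330,285),(411,290),(403,436),(320,432)]}
for k,l in D.items():
    P=onplane(t,[(x/3+190-.33,y/3+130-.33) for x,y in l],.014)[:,:2]
    v=P[0]+P[1]-P[2]-P[3]
    print(k,P.mean(0).round(4),'yaw',np.degrees(np.arctan2(v[1],v[0])).round(2),np.linalg.norm(v)/2, np.linalg.norm(P[0]-P[1]))
E
```

```text
puck [0.5787 0.3539] yaw -7.08 0.054400975463584536 0.054184135821253275
long [0.5973 0.2288] yaw 11.27 0.1299565431118192 0.042493991441172906
short [0.4384 0.3732] yaw 3.04 0.07875839326827941 0.05383985366589941
bench [0.4254 0.1571] yaw -4.27 0.10784832278493228 0.06037999191389225
```

Emit:
servo_tool([
  {"slide": [-0.66, -0.55, -0.08], "spin": 0},
  {"slide": [-0.66, -0.55, -0.08], "spin": 0},
  {"slide": [-0.66, -0.55, -0.08], "spin": 0},
  {"slide": [-0.66, -0.55, -0.08], "spin": 0},
  {"slide": [-0.66, -0.55, -0.08], "spin": 0},
  {"slide": [-0.66, -0.55, -0.08], "spin": 0},
  {"slide": [-0.66, -0.55, -0.08], "spin": 0},
  {"slide": [-0.4, -0.35, 0], "spin": 0},
  {"slide": [0, 0, 0], "spin": 0},
])

```text
time_s: 7.4
tcp_pos: [0.5709, 0.349, 0.105]
ee_rot: [[-0.34, -0.94, -0.009], [-0.94, 0.34, -0.008], [0.01, 0.006, -1.0]]
wrist_force: [-0.7, -1.0, -0.2]
gripper_width: 0.421
```

```bash
python3 go.py .578 .3555 .02 -110;  python3 -c "
from h import *
cap('wrist','w4');cap('scene','s4')
import cv2
s=cv2.imread('pics/s4.png');cv2.imwrite('pics/s4c.png',cv2.resize(s[60:340,100:380],None,fx=2.1,fy=2.1))"
```

```text
t 7.4 p [0.5709 0.349  0.105 ] yaw -109.89 F [-0.7 -1.  -0.2] w 0.421 j [ 45.  32.  -1.  -0. -58. -65.]
now-frame [-0.38 -0.2   3.4 ] spin 0.01
after-spin frame [-0.34 -0.18  3.4 ]
```

View pics/s4c.png

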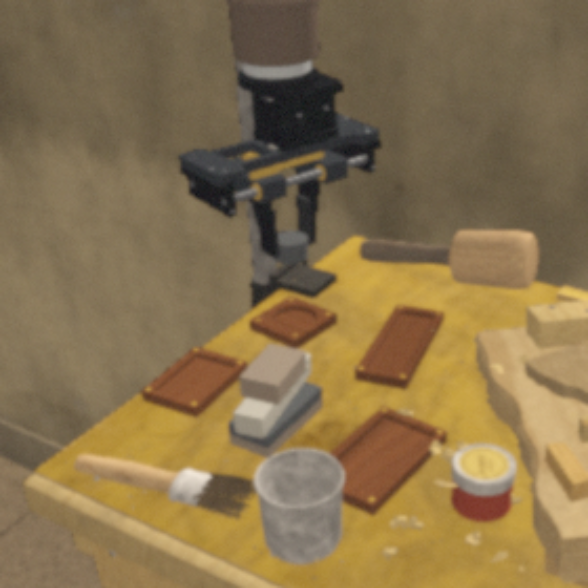

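View pics/w4.png

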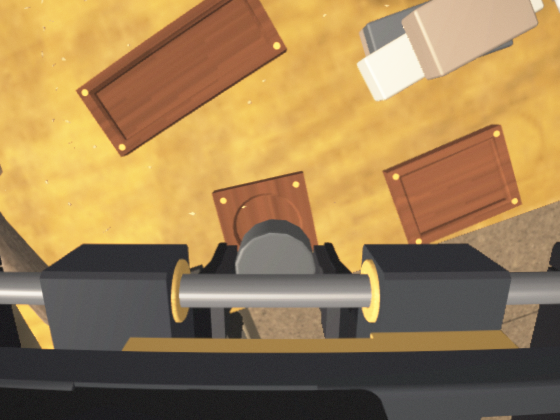

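```bash
python3 - <<'E'
from h import *
w=optics.capture("wrist")
P=onplane(w,[(223,201),(296,184)],.014)[:,:2]
v=P[1]-P[0]; L=np.linalg.norm(v);v/=L;n=np.array([-v[1],v[0]])
print('puck',P.round(4),L,P.mean(0)+n*.027,P.mean(0)-n*.027)
P=onplane(w,[(396,177),(497,134),(515,202),(418,241)],.014)[:,:2];print('short',P.round(4),P.mean(0)); v=P[1]-P[0]; print(np.degrees(np.arctan2(v[1],v[0])))
v=P[2]-P[3]; print(np.degrees(np.arctan2(v[1],v[0])))
P=onplane(w,[(85,93),(122,148),(277,46)],.014)[:,:2];print('long',P.round(4)); v=P[1]-P[2];print(np.degrees(np.arctan2(v[1],v[0])),(P[0]+P[2])/2)
# puck top centre
t=onplane(w,[(275,264)],.105+.012)[:,:2];print('puck held',t)
E
```

```text
puck [[0.6003 0.3257]
 [0.5462 0.332 ]] 0.05446610543362794 [0.57010178 0.30204667] [0.57634497 0.35568456]
short [[0.4763 0.3518]
 [0.3981 0.3465]
 [0.3946 0.401 ]
 [0.4731 0.405 ]] [0.43549866 0.37606335]
-176.1702335030101
-177.10406152309162
long [[0.662  0.2219]
 [0.6535 0.2653]
 [0.5275 0.2397]]
11.471582765279178 [0.59473933 0.23079525]
puck held [[0.56744738 0.34413771]]
```

Emit:
servo_tool([
  {"slide": [-0.3, -0.17, 0.4], "spin": 0},
  {"slide": [0, 0, 0.5], "spin": 0},
  {"slide": [0, 0, 0.5], "spin": 0},
  {"slide": [0, 0, 0.5], "spin": 0},
  {"slide": [0, 0, 0.4], "spin": 0},
  {"slide": [0, 0, 0.2], "spin": 0},
  {"slide": [0, 0, 0], "spin": 0},
])

```text
time_s: 8.25
tcp_pos: [0.5723, 0.3516, 0.0362]
ee_rot: [[-0.34, -0.94, -0.014], [-0.94, 0.34, -0.011], [0.015, 0.009, -1.0]]
wrist_force: [0.8, 0.3, -0.7]
gripper_width: 0.419
```

```bash
python3 go.py .577 .3555 .019 -110
```

```text
t 8.25 p [0.5723 0.3516 0.0362] yaw -109.86 F [ 0.8  0.3 -0.7] w 0.419 j [ 45.  36.  -4.  -0. -51. -65.]
now-frame [-0.22 -0.13  0.68] spin 0.02
after-spin frame [-0.21 -0.12  0.69]
```

Emit:
servo_tool([
  {"slide": [-0.22, -0.13, 0.2], "spin": 0},
  {"slide": [0, 0, 0.2], "spin": 0},
  {"slide": [0, 0, 0.15], "spin": 0},
  {"slide": [0, 0, 0], "spin": 0},
])

```text
time_s: 8.65
tcp_pos: [0.5784, 0.3566, 0.0222]
ee_rot: [[-0.339, -0.941, -0.012], [-0.941, 0.34, -0.009], [0.013, 0.008, -1.0]]
wrist_force: [-0.5, 0.1, -1.5]
gripper_width: 0.423
```

```bash
python3 go.py .577 .3555 .019 -110;  python3 -c "
from h import *
cap('wrist','w5');cap('scene','s5')
import cv2
s=cv2.imread('pics/s5.png');cv2.imwrite('pics/s5c.png',cv2.resize(s[160:260,170:310],None,fx=5,fy=5))"
```

```text
t 8.65 p [0.5784 0.3566 0.0222] yaw -109.85 F [-0.5  0.1 -1.5] w 0.423 j [ 45.  38.  -3.  -0. -50. -65.]
now-frame [0.06 0.04 0.13] spin 0.02
after-spin frame [0.06 0.04 0.13]
```

View pics/s5c.png

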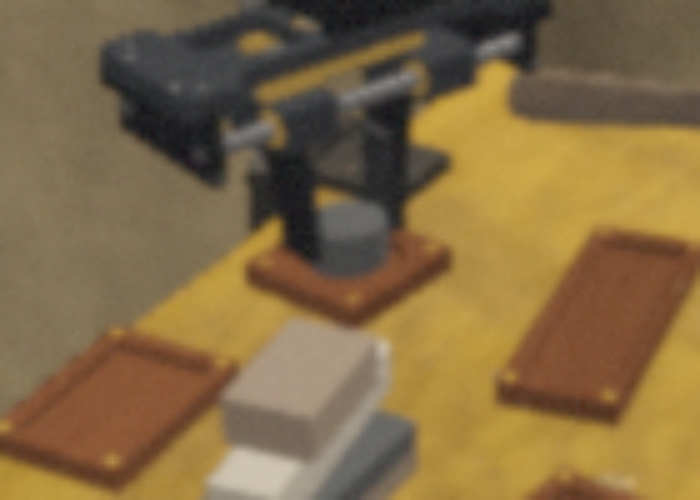

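View pics/w5.png

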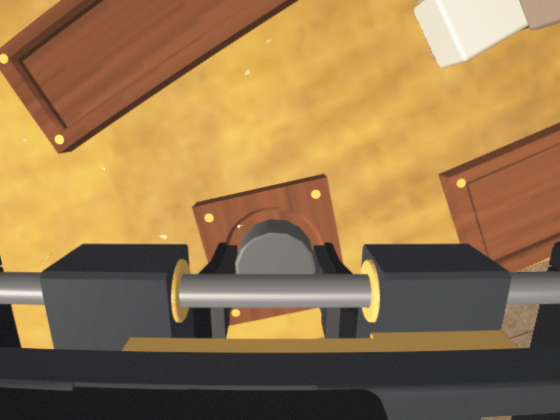

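Emit:
servo_tool([
  {"slide": [0.04, 0.02, 0.1], "spin": 0},
  {"slide": [0, 0, 0.03], "spin": 0},
])

```text
time_s: 8.95
tcp_pos: [0.578, 0.3561, 0.0201]
ee_rot: [[-0.339, -0.941, -0.01], [-0.941, 0.339, -0.008], [0.011, 0.007, -1.0]]
wrist_force: [0.2, 0.1, -0.3]
gripper_width: 0.423
```

Emit:
servo_tool([
  {"slide": [0, 0, 0], "spin": 0},
  {"slide": [0, 0, 0], "spin": 0},
  {"slide": [0, 0, 0], "spin": 0},
  {"slide": [0, 0, -0.1], "spin": 0},
  {"slide": [0, 0, -0.4], "spin": 0},
  {"slide": [0, 0, -0.7], "spin": 0},
  {"slide": [0, 0, -1], "spin": 0},
  {"slide": [0, 0, -1], "spin": 0},
  {"slide": [0, 0, -1], "spin": 0},
], gripper=0)

```text
time_s: 9.85
tcp_pos: [0.5779, 0.3557, 0.1283]
ee_rot: [[-0.339, -0.941, -0.014], [-0.941, 0.339, -0.012], [0.017, 0.009, -1.0]]
wrist_force: [0.2, 0.6, 0.2]
gripper_width: 0.992
```

```bash
python3 go.py .429 .269 .12 8;  python3 -c "
from h import *
cap('wrist','w6');cap('scene','s6')
import cv2
s=cv2.imread('pics/s6.png');cv2.imwrite('pics/s6c.png',cv2.resize(s[160:260,170:310],None,fx=5,fy=5))"
```

```text
t 9.85 p [0.5779 0.3557 0.1283] yaw -109.83 F [0.2 0.6 0.2] w 0.992 j [ 45.  32.   3.  -0. -62. -65.]
now-frame [5.28 4.42 0.46] spin -14.73
after-spin frame [-6.38  2.61  0.33]
```

View pics/s6c.png

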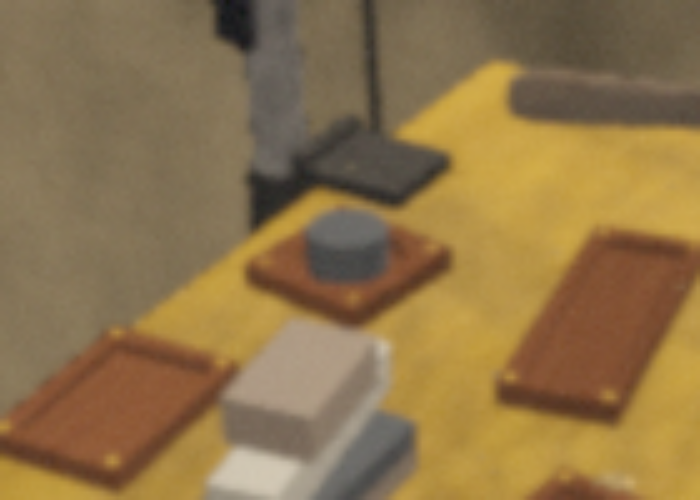

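View pics/w6.png

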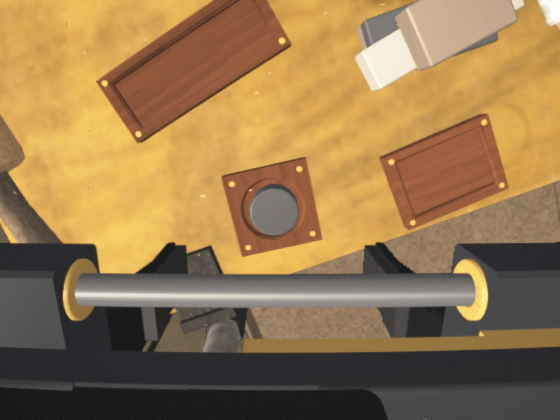

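Emit:
servo_tool([
  {"slide": [0.85, 0.72, -0.1], "spin": 0},
  {"slide": [0.85, 0.72, -0.1], "spin": 0},
  {"slide": [0.85, 0.72, -0.1], "spin": 0},
  {"slide": [0.85, 0.72, -0.1], "spin": 0},
  {"slide": [0.85, 0.72, -0.1], "spin": 0},
  {"slide": [0.7, 0.6, -0.1], "spin": 0},
  {"slide": [0, 0, 0], "spin": -1},
  {"slide": [0, 0, 0], "spin": -1},
  {"slide": [0, 0, 0], "spin": -1},
  {"slide": [0, 0, 0], "spin": -1},
])

```text
time_s: 10.95
tcp_pos: [0.4331, 0.2724, 0.152]
ee_rot: [[0.231, -0.973, -0.003], [-0.973, -0.231, -0.002], [0.001, 0.003, -1.0]]
wrist_force: [-0.8, 0.3, 0.6]
gripper_width: 1.002
```

Emit:
servo_tool([
  {"slide": [0, 0, 0], "spin": -1},
  {"slide": [0, 0, 0], "spin": -1},
  {"slide": [0, 0, 0], "spin": -1},
  {"slide": [0, 0, 0], "spin": -1},
  {"slide": [0, 0, 0], "spin": -1},
  {"slide": [0, 0, 0], "spin": -1},
  {"slide": [0, 0, 0], "spin": -1},
  {"slide": [0, 0, 0], "spin": -1},
  {"slide": [0, 0, 0], "spin": -1},
  {"slide": [0, 0, 0], "spin": -1},
])

```text
time_s: 11.95
tcp_pos: [0.4319, 0.2713, 0.1544]
ee_rot: [[0.993, 0.119, -0.001], [0.119, -0.993, 0.001], [-0.001, -0.002, -1.0]]
wrist_force: [-0.1, -0.1, 0.1]
gripper_width: 1.002
```

```bash
python3 go.py .429 .269 .12 8;  python3 -c "
from h import *
cap('wrist','w7')"
```

```text
t 11.95 p [0.4319 0.2713 0.1544] yaw 6.81 F [-0.1 -0.1  0.1] w 1.002 j [ 50.  15. -21.  -0. -54.  47.]
now-frame [-0.12  0.08  1.37] spin -0.15
after-spin frame [-0.13  0.07  1.37]
```

View pics/w7.png

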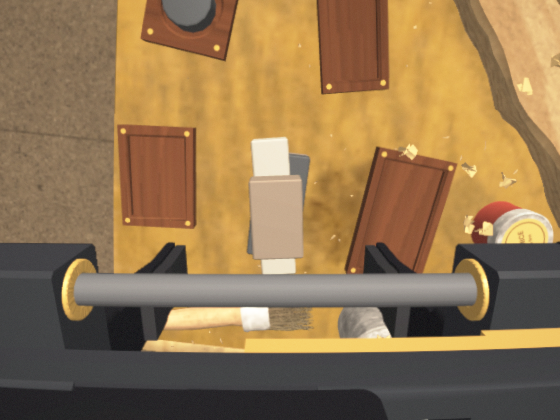

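```bash
python3 - <<'E'
from h import *
w=optics.capture("wrist")
P=onplane(w,[(250,180),(299,179),(302,256),(253,258)],.069)[:,:2];v=P[0]+P[1]-P[2]-P[3];print(P.mean(0),np.degrees(np.arctan2(v[1],v[0])),np.linalg.norm(v)/2,np.linalg.norm(P[0]-P[1]))
P=onplane(w,[(124,131),(187,134),(188,222),(127,221)],.014)[:,:2];v=P[0]+P[1]-P[2]-P[3];print('sb',P.mean(0),np.degrees(np.arctan2(v[1],v[0])))
E
```

```text
[0.42924041 0.27098995] 9.235012484011163 0.05827734619960681 0.034345184098508834
sb [0.43702329 0.37597359] 3.648747026329532
```

Emit:
servo_tool([
  {"slide": [-0.12, 0.05, 0.5], "spin": -0.2},
  {"slide": [0, 0, 0.7], "spin": 0},
  {"slide": [0, 0, 0.7], "spin": 0},
  {"slide": [0, 0, 0.7], "spin": 0},
  {"slide": [0, 0, 0.6], "spin": 0},
  {"slide": [0, 0, 0.4], "spin": 0},
  {"slide": [0, 0, 0], "spin": 0},
])

```text
time_s: 12.75
tcp_pos: [0.4298, 0.2706, 0.0634]
ee_rot: [[0.993, 0.118, 0.002], [0.118, -0.993, 0.005], [0.003, -0.005, -1.0]]
wrist_force: [-0.6, -1.3, 0.3]
gripper_width: 1.001
```

```bash
python3 go.py .429 .27 .0565 8.5
```

```text
t 12.75 p [0.4298 0.2706 0.0634] yaw 6.77 F [-0.6 -1.3  0.3] w 1.001 j [ 50.  21. -28.  -0. -41.  46.]
now-frame [-0.03  0.02  0.28] spin -0.22
after-spin frame [-0.03  0.02  0.28]
```

Pose is good; last bit down, then close.

Emit:
servo_tool([
  {"slide": [0, 0, 0.3], "spin": -0.3},
  {"slide": [0, 0, 0], "spin": 0},
])

```text
time_s: 12.95
tcp_pos: [0.4304, 0.2712, 0.0567]
ee_rot: [[0.987, 0.158, 0.003], [0.158, -0.987, 0.006], [0.004, -0.006, -1.0]]
wrist_force: [-0.3, 0.7, 0.3]
gripper_width: 1.0
```

Emit:
servo_tool([
  {"slide": [0, 0, 0.03], "spin": 0},
  {"slide": [0, 0, 0], "spin": 0},
  {"slide": [0, 0, 0.02], "spin": 0},
  {"slide": [0, 0, 0], "spin": 0},
  {"slide": [0, 0, 0], "spin": 0},
  {"slide": [0, 0, 0.02], "spin": 0},
  {"slide": [0, 0, 0], "spin": 0},
  {"slide": [0, 0, 0], "spin": 0},
  {"slide": [0, 0, 0], "spin": 0},
], gripper=255)

```text
time_s: 13.85
tcp_pos: [0.4318, 0.2726, 0.0579]
ee_rot: [[0.988, 0.154, 0.007], [0.154, -0.988, 0.01], [0.009, -0.009, -1.0]]
wrist_force: [-1.0, 0.1, 0.1]
gripper_width: 0.433
```

```bash
python3 go.py .437 .375 .11 3.5
```

```text
t 13.85 p [0.4318 0.2726 0.0579] yaw 8.88 F [-1.   0.1  0.1] w 0.433 j [ 50.  22. -28.  -0. -40.  48.]
now-frame [ 0.86 -4.03 -2.04] spin 0.67
after-spin frame [ 0.46 -4.08 -2.08]
```

Emit:
servo_tool([
  {"slide": [0, 0, 0], "spin": 0},
  {"slide": [0, 0, -0.4], "spin": 0},
  {"slide": [0, 0, -0.8], "spin": 0},
  {"slide": [0, -0.3, -0.6], "spin": 0.3},
  {"slide": [0.12, -0.75, -0.1], "spin": 0.4},
  {"slide": [0.12, -0.8, 0], "spin": 0},
  {"slide": [0.12, -0.8, 0], "spin": 0},
  {"slide": [0.12, -0.8, 0], "spin": 0},
  {"slide": [0.12, -0.5, 0], "spin": 0},
  {"slide": [0, 0, 0], "spin": 0},
])

```text
time_s: 14.85
tcp_pos: [0.4387, 0.3737, 0.1121]
ee_rot: [[0.999, 0.051, 0.006], [0.051, -0.999, 0.01], [0.007, -0.01, -1.0]]
wrist_force: [-0.5, -0.8, -1.0]
gripper_width: 0.433
```

```bash
python3 go.py .439 .3755 .019 3.5;  python3 -c "
from h import *
cap('wrist','w8')"
```

```text
t 14.85 p [0.4387 0.3737 0.1121] yaw 2.92 F [-0.5 -0.8 -1. ] w 0.433 j [ 57.  23. -16.  -0. -51.  36.]
now-frame [-0.01 -0.03  3.73] spin -0.07
after-spin frame [ 0.01 -0.07  3.72]
```

View pics/w8.png

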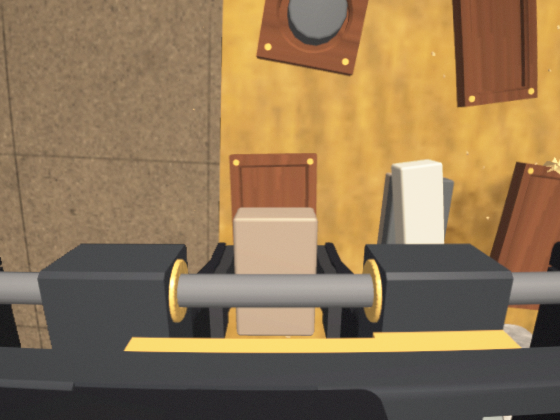

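```bash
python3 - <<'E'
from h import *
w=optics.capture("wrist")
P=onplane(w,[(235,217),(316,217),(314,333),(237,333)],.123)[:,:2];v=P[0]+P[1]-P[2]-P[3];print(P.round(4).tolist(),P.mean(0),np.degrees(np.arctan2(v[1],v[0])),np.linalg.norm(v)/2,np.linalg.norm(P[0]-P[1]))
P=onplane(w,[(237,162),(310,161)],.014)[:,:2];print('sb',P.mean(0))
E
python3 go.py .439 .3755 .019 3.5
```

```text
[[0.4638, 0.3921], [0.4658, 0.3565], [0.4076, 0.3527], [0.4055, 0.3899]] [0.43568086 0.37281117] 2.954270663588345 0.05831727416904377 0.03563492111378007
sb [0.476317   0.37731962]
t 14.95 p [0.4381 0.3719 0.1118] yaw 2.86 F [ 1.   0.1 -0.5] w 0.433 j [ 56.  23. -16.  -0. -51.  36.]
now-frame [ 0.02 -0.11  3.71] spin -0.08
after-spin frame [ 0.04 -0.14  3.71]
```

Emit:
servo_tool([
  {"slide": [0.03, -0.12, 0.5], "spin": -0.08},
  {"slide": [0, 0, 0.7], "spin": 0},
  {"slide": [0, 0, 0.7], "spin": 0},
  {"slide": [0, 0, 0.7], "spin": 0},
  {"slide": [0, 0, 0.5], "spin": 0},
  {"slide": [0, 0, 0], "spin": 0},
])

```text
time_s: 15.55
tcp_pos: [0.4376, 0.3696, 0.0283]
ee_rot: [[0.998, 0.059, 0.001], [0.059, -0.998, 0.005], [0.002, -0.005, -1.0]]
wrist_force: [0.8, -0.4, -1.8]
gripper_width: 0.434
```

```bash
python3 go.py .439 .3755 .019 3.5
```

```text
t 15.55 p [0.4376 0.3696 0.0283] yaw 3.37 F [ 0.8 -0.4 -1.8] w 0.434 j [ 56.  29. -20.  -0. -40.  37.]
now-frame [ 0.07 -0.23  0.37] spin -0.02
after-spin frame [ 0.07 -0.23  0.37]
```

Emit:
servo_tool([
  {"slide": [0.05, -0.25, 0], "spin": 0},
  {"slide": [0, 0, 0.1], "spin": 0},
  {"slide": [0, 0, 0], "spin": 0},
])

```text
time_s: 15.85
tcp_pos: [0.4389, 0.3758, 0.0259]
ee_rot: [[0.998, 0.058, 0.001], [0.058, -0.998, 0.005], [0.002, -0.005, -1.0]]
wrist_force: [-0.3, 0.4, -1.4]
gripper_width: 0.433
```

```bash
python3 go.py .439 .3755 .019 3.5;  python3 -c "
from h import *
cap('wrist','w9')"
```

```text
t 15.85 p [0.4389 0.3758 0.0259] yaw 3.35 F [-0.3  0.4 -1.4] w 0.433 j [ 57.  30. -20.  -0. -41.  37.]
now-frame [0.   0.01 0.28] spin -0.02
after-spin frame [0.   0.01 0.28]
```

View pics/w9.png

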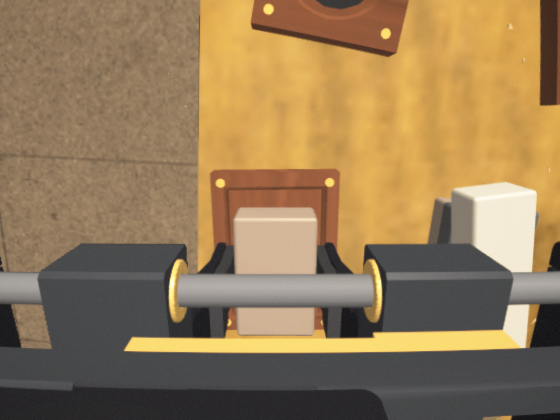

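Emit:
servo_tool([
  {"slide": [0, 0, 0.15], "spin": 0},
  {"slide": [0, 0, 0.1], "spin": 0},
  {"slide": [0, 0, 0], "spin": 0},
])

```text
time_s: 16.2
tcp_pos: [0.4395, 0.3768, 0.0208]
ee_rot: [[0.998, 0.059, 0.004], [0.059, -0.998, 0.008], [0.004, -0.008, -1.0]]
wrist_force: [0.1, 0.3, -0.7]
gripper_width: 0.438
```

Emit:
servo_tool([
  {"slide": [0, 0, 0], "spin": 0},
  {"slide": [0, 0, 0], "spin": 0},
  {"slide": [0, 0, 0], "spin": 0},
  {"slide": [0, 0, -0.1], "spin": 0},
  {"slide": [0, 0, -0.4], "spin": 0},
  {"slide": [0, 0, -0.7], "spin": 0},
  {"slide": [0, 0, -1], "spin": 0},
  {"slide": [0, 0, -1], "spin": 0},
  {"slide": [0, 0, -1], "spin": 0},
  {"slide": [0, 0, 0], "spin": 0},
], gripper=0)

```text
time_s: 17.2
tcp_pos: [0.4402, 0.3767, 0.1347]
ee_rot: [[0.998, 0.06, 0.007], [0.06, -0.998, 0.01], [0.008, -0.01, -1.0]]
wrist_force: [0.1, 1.3, 0.6]
gripper_width: 0.997
```

```bash
python3 go.py .43 .271 .1 10.7;  python3 -c "
from h import *
cap('wrist','w10');cap('scene','s10')
import cv2
s=cv2.imread('pics/s10.png');cv2.imwrite('pics/s10c.png',cv2.resize(s[180:290,150:300],None,fx=5,fy=5))"
```

```text
t 17.2 p [0.4402 0.3767 0.1347] yaw 3.45 F [0.1 1.3 0.6] w 0.997 j [ 57.  22. -14.   0. -54.  37.]
now-frame [-0.67  4.21  1.34] spin -0.91
after-spin frame [-1.18  4.08  1.39]
```

View pics/s10c.png

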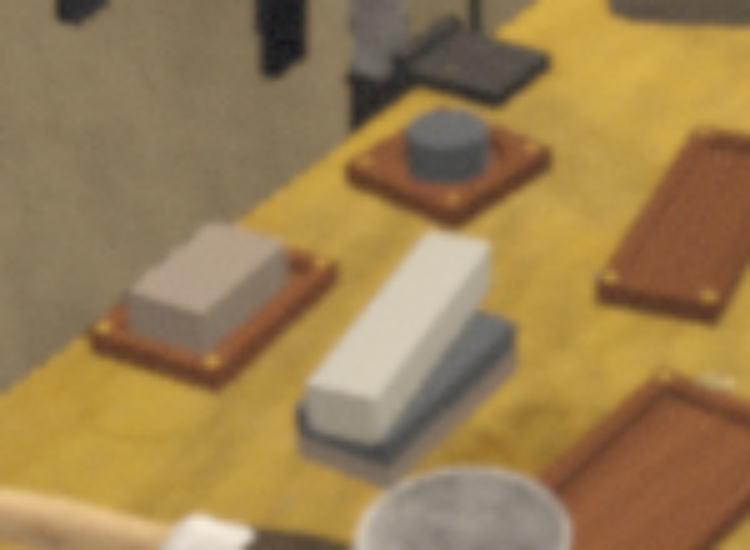

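View pics/w10.png

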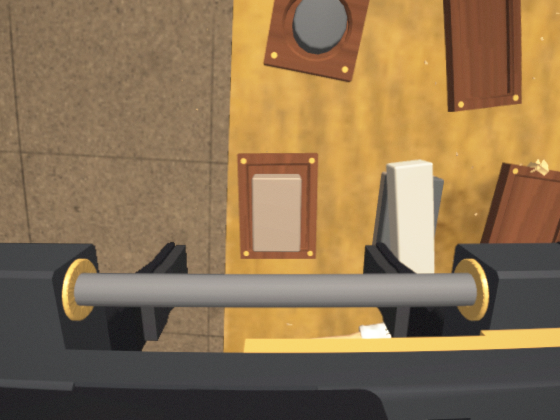

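Emit:
servo_tool([
  {"slide": [-0.13, 0.84, 0], "spin": 0},
  {"slide": [-0.13, 0.84, 0], "spin": 0},
  {"slide": [-0.13, 0.84, 0], "spin": 0},
  {"slide": [-0.13, 0.84, 0], "spin": 0},
  {"slide": [-0.13, 0.84, 0], "spin": 0},
  {"slide": [0, 0, 0], "spin": -0.5},
  {"slide": [0, 0, 0], "spin": -0.4},
  {"slide": [0, 0, 0], "spin": 0},
])

```text
time_s: 18.1
tcp_pos: [0.4226, 0.2599, 0.1227]
ee_rot: [[0.982, 0.186, -0.012], [0.186, -0.982, -0.007], [-0.013, 0.005, -1.0]]
wrist_force: [0.4, 0.1, -0.3]
gripper_width: 0.997
```

```bash
python3 go.py .43 .271 .0355 10.7;  python3 -c "
from h import *
cap('wrist','w11')"
```

```text
t 18.1 p [0.4226 0.2599 0.1227] yaw 10.73 F [ 0.4  0.1 -0.3] w 0.997 j [ 50.  16. -25.  -0. -50.  51.]
now-frame [ 0.42 -0.4   3.48] spin 0.0
after-spin frame [ 0.37 -0.38  3.49]
```

View pics/w11.png

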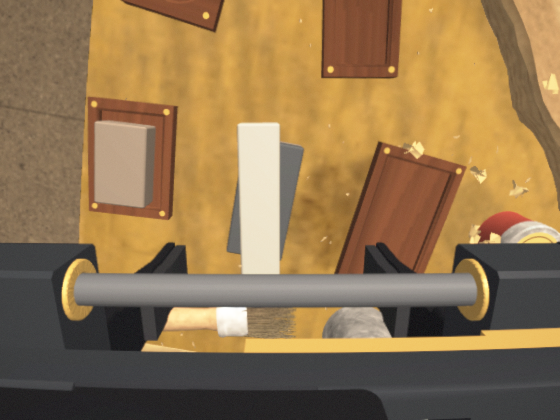

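Emit:
servo_tool([
  {"slide": [0.4, -0.4, 0.5], "spin": 0},
  {"slide": [0, 0, 0.6], "spin": 0},
  {"slide": [0, 0, 0.6], "spin": 0},
  {"slide": [0, 0, 0.6], "spin": 0},
  {"slide": [0, 0, 0.4], "spin": 0},
  {"slide": [0, 0, 0], "spin": 0},
])

```text
time_s: 18.75
tcp_pos: [0.4294, 0.2719, 0.0507]
ee_rot: [[0.984, 0.18, -0.014], [0.179, -0.984, -0.01], [-0.015, 0.007, -1.0]]
wrist_force: [0.7, 0.4, -0.2]
gripper_width: 0.994
```

```bash
python3 go.py .43 .271 .0355 10.7; python3 - <<'E'
from h import *
w=cap("wrist","w12")
E
```

```text
t 18.75 p [0.4294 0.2719 0.0507] yaw 10.34 F [ 0.7  0.4 -0.2] w 0.994 j [ 51.  23. -27.  -0. -41.  50.]
now-frame [0.03 0.03 0.61] spin -0.04
after-spin frame [0.02 0.04 0.61]
```

View pics/w12.png

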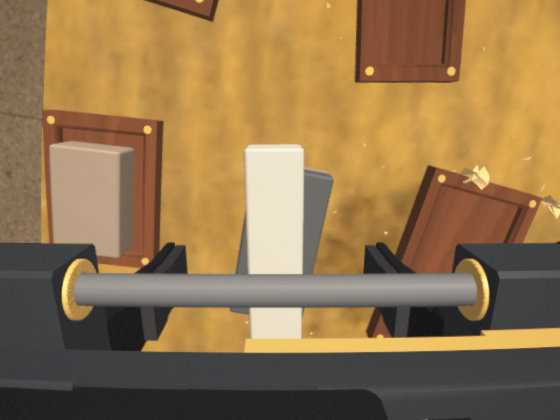

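Emit:
servo_tool([
  {"slide": [0, 0, 0.35], "spin": 0},
  {"slide": [0, 0, 0.25], "spin": 0},
  {"slide": [0, 0, 0], "spin": 0},
])

```text
time_s: 19.1
tcp_pos: [0.4305, 0.2731, 0.0366]
ee_rot: [[0.984, 0.18, -0.01], [0.18, -0.984, -0.007], [-0.011, 0.005, -1.0]]
wrist_force: [-0.2, 0.0, -0.8]
gripper_width: 0.996
```

Emit:
servo_tool([
  {"slide": [0, 0, 0.03], "spin": 0},
  {"slide": [0, 0, 0], "spin": 0},
  {"slide": [0, 0, 0.02], "spin": 0},
  {"slide": [0, 0, 0], "spin": 0},
  {"slide": [0, 0, 0], "spin": 0},
  {"slide": [0, 0, 0], "spin": 0},
  {"slide": [0, 0, 0], "spin": 0},
  {"slide": [0, 0, 0], "spin": 0},
  {"slide": [0, 0, 0], "spin": 0},
  {"slide": [0, 0, 0], "spin": 0},
], gripper=255)

```text
time_s: 20.1
tcp_pos: [0.4311, 0.2735, 0.0366]
ee_rot: [[0.984, 0.18, -0.008], [0.18, -0.984, -0.005], [-0.009, 0.003, -1.0]]
wrist_force: [-0.4, 1.4, 0.0]
gripper_width: 0.319
```

```bash
python3 go.py .596 .2305 .10 11.3
```

```text
t 20.1 p [0.4311 0.2735 0.0366] yaw 10.36 F [-0.4  1.4  0. ] w 0.319 j [ 51.  24. -28.  -0. -38.  50.]
now-frame [ 6.16  2.89 -2.58] spin -0.12
after-spin frame [ 6.13  2.98 -2.54]
```

Emit:
servo_tool([
  {"slide": [0, 0, 0], "spin": 0},
  {"slide": [0, 0, -0.4], "spin": 0},
  {"slide": [0, 0, -0.8], "spin": 0},
  {"slide": [0, 0, -0.8], "spin": 0},
  {"slide": [0.6, 0.3, -0.4], "spin": 0},
  {"slide": [0.8, 0.4, 0], "spin": 0},
  {"slide": [0.8, 0.4, 0], "spin": 0},
  {"slide": [0.8, 0.4, 0], "spin": 0},
  {"slide": [0.8, 0.4, 0], "spin": 0},
  {"slide": [0.8, 0.4, 0], "spin": 0},
])

```text
time_s: 21.1
tcp_pos: [0.5558, 0.2368, 0.102]
ee_rot: [[0.983, 0.183, -0.01], [0.183, -0.983, -0.005], [-0.011, 0.003, -1.0]]
wrist_force: [0.2, -0.7, -1.0]
gripper_width: 0.32
```

```bash
python3 go.py .596 .2305 .10 11.3
```

```text
t 21.1 p [0.5558 0.2368 0.102 ] yaw 10.56 F [ 0.2 -0.7 -1. ] w 0.32 j [ 38.  27. -11.  -0. -53.  62.]
now-frame [1.54 0.54 0.06] spin -0.09
after-spin frame [1.53 0.56 0.08]
```

Emit:
servo_tool([
  {"slide": [0.6, 0.2, 0], "spin": -0.08},
  {"slide": [0.35, 0.1, 0], "spin": 0},
  {"slide": [0, 0, 0], "spin": 0},
  {"slide": [0, 0, 0], "spin": 0},
])

```text
time_s: 21.5
tcp_pos: [0.5826, 0.2324, 0.102]
ee_rot: [[0.982, 0.191, -0.011], [0.191, -0.982, -0.005], [-0.012, 0.003, -1.0]]
wrist_force: [0.3, -0.7, -2.0]
gripper_width: 0.319
```

```bash
python3 go.py .596 .2305 .02 11.3;  python3 -c "
from h import *
cap('wrist','w13')"
```

```text
t 21.5 p [0.5826 0.2324 0.102 ] yaw 10.99 F [ 0.3 -0.7 -2. ] w 0.319 j [ 36.  29.  -8.  -0. -55.  65.]
now-frame [0.55 0.17 3.27] spin -0.04
after-spin frame [0.51 0.18 3.28]
```

View pics/w13.png

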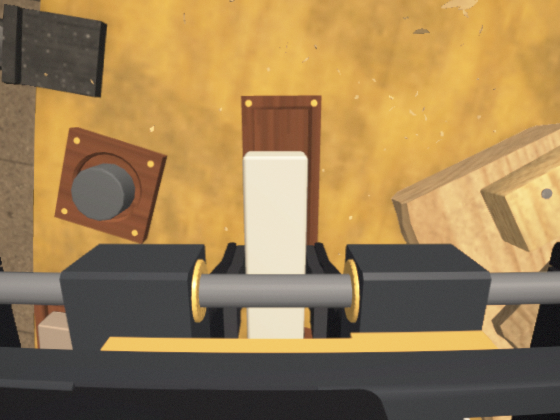

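```bash
python3 - <<'E'
from h import *
w=optics.capture("wrist")
P=onplane(w,[(248,103),(314,103)],.014)[:,:2];v=P[0]-P[1];print(P,P.mean(0),np.linalg.norm(v))
u=np.array([v[1],-v[0]])/np.linalg.norm(v);print('base centre',P.mean(0)-u*.065,'yaw',np.degrees(np.arctan2(u[1],u[0])))
Q=onplane(w,[(247,158),(306,158)],.1124)[:,:2];u=np.array([np.cos(np.radians(11)),np.sin(np.radians(11))]);print('stone',Q,Q.mean(0)-u*.055)
E
python3 go.py .596 .2305 .02 11.3
```

```text
[[0.65483301 0.26553629]
 [0.66336264 0.22200965]] [0.65909783 0.24377297] 0.04435451855283003
base centre [0.59531105 0.23127309] yaw 11.087380541822887
stone [[0.63177367 0.25479298]
 [0.63653642 0.23038067]] [0.58016555 0.23209233]
t 21.6 p [0.5824 0.2326 0.1021] yaw 11.04 F [-0.  -0.5 -1.7] w 0.316 j [ 36.  28.  -8.  -0. -55.  65.]
now-frame [0.56 0.18 3.28] spin -0.03
after-spin frame [0.52 0.19 3.29]
```

Emit:
servo_tool([
  {"slide": [0.5, 0.15, 0.3], "spin": -0.03},
  {"slide": [0.12, 0.02, 0.6], "spin": 0},
  {"slide": [0, 0, 0.6], "spin": 0},
  {"slide": [0, 0, 0.6], "spin": 0},
  {"slide": [0, 0, 0.4], "spin": 0},
  {"slide": [0, 0, 0], "spin": 0},
])

```text
time_s: 22.2
tcp_pos: [0.5964, 0.2316, 0.0335]
ee_rot: [[0.98, 0.197, -0.014], [0.197, -0.98, -0.006], [-0.015, 0.003, -1.0]]
wrist_force: [-1.6, -0.4, -2.5]
gripper_width: 0.318
```

```bash
python3 go.py .598 .231 .0205 11.3
```

```text
t 22.2 p [0.5964 0.2316 0.0335] yaw 11.37 F [-1.6 -0.4 -2.5] w 0.318 j [ 36.  34.  -9.  -0. -48.  66.]
now-frame [0.07 0.03 0.52] spin 0.01
after-spin frame [0.06 0.04 0.52]
```

Emit:
servo_tool([
  {"slide": [0.06, 0.03, 0.2], "spin": 0},
  {"slide": [0, 0, 0], "spin": 0},
])

```text
time_s: 22.4
tcp_pos: [0.5981, 0.2312, 0.0278]
ee_rot: [[0.98, 0.198, -0.014], [0.198, -0.98, -0.006], [-0.015, 0.003, -1.0]]
wrist_force: [0.6, 0.1, -0.8]
gripper_width: 0.318
```

```bash
python3 go.py .598 .231 .0205 11.3;  python3 -c "
from h import *
cap('wrist','w14')"
```

```text
t 22.4 p [0.5981 0.2312 0.0278] yaw 11.4 F [ 0.6  0.1 -0.8] w 0.318 j [ 35.  35.  -9.  -0. -47.  66.]
now-frame [-0.    0.01  0.29] spin 0.01
after-spin frame [-0.01  0.01  0.29]
```

View pics/w14.png

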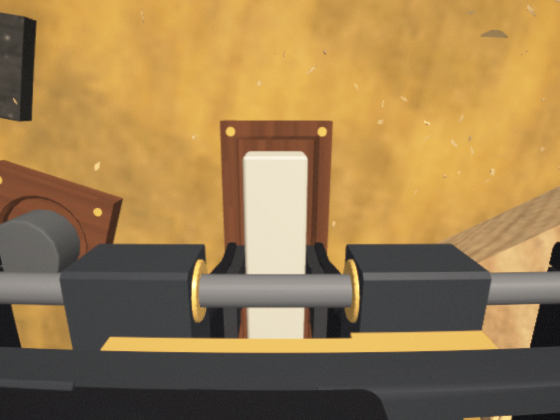

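```bash
python3 - <<'E'
from h import *
w=optics.capture("wrist")
P=onplane(w,[(230,132),(322,131)],.014)[:,:2];print(P.mean(0))
a=np.radians(11.3);u=np.array([np.cos(a),np.sin(a)])
Q=onplane(w,[(244,158),(307,158)],.0385)[:,:2];print(Q.mean(0)); d=(P.mean(0)-Q.mean(0));print('screw-front dist along/across',d@u,d@[-u[1],u[0]],'want .010')
E
```

```text
[0.6596189  0.24393743]
[0.65006007 0.24233661]
screw-front dist along/across 0.009687206646375832 -0.00030322916554163066 want .010
```

Well centred. Lower, release, retreat.

Emit:
servo_tool([
  {"slide": [0, 0, 0.15], "spin": 0},
  {"slide": [0, 0, 0.1], "spin": 0},
  {"slide": [0, 0, 0], "spin": 0},
])

```text
time_s: 22.8
tcp_pos: [0.5996, 0.2322, 0.0239]
ee_rot: [[0.98, 0.198, -0.009], [0.198, -0.98, -0.003], [-0.01, 0.001, -1.0]]
wrist_force: [-0.5, 0.8, -2.3]
gripper_width: 0.317
```

Emit:
servo_tool([
  {"slide": [0, 0, 0], "spin": 0},
  {"slide": [0, 0, 0], "spin": 0},
  {"slide": [0, 0, 0], "spin": 0},
  {"slide": [0, 0, -0.1], "spin": 0},
  {"slide": [0, 0, -0.4], "spin": 0},
  {"slide": [0, 0, -0.7], "spin": 0},
  {"slide": [0, 0, -1], "spin": 0},
  {"slide": [0, 0, -1], "spin": 0},
  {"slide": [0, 0, -1], "spin": 0},
  {"slide": [0, 0, 0], "spin": 0},
], gripper=0)

```text
time_s: 23.8
tcp_pos: [0.6024, 0.2331, 0.139]
ee_rot: [[0.98, 0.2, -0.003], [0.2, -0.98, -0.002], [-0.003, 0.001, -1.0]]
wrist_force: [0.6, 0.2, -0.0]
gripper_width: 0.994
```

```bash
python3 go.py .4273 .2687 .12 -0.5;  python3 -c "
from h import *
cap('wrist','w15');cap('scene','s15')
import cv2
s=cv2.imread('pics/s15.png');cv2.imwrite('pics/s15c.png',cv2.resize(s[180:290,170:330],None,fx=5,fy=5))"
```

```text
t 23.8 p [0.6024 0.2331 0.139 ] yaw 11.51 F [ 0.6  0.2 -0. ] w 0.994 j [ 35.  28.  -3.  -0. -60.  66.]
now-frame [-6.58 -2.79  0.78] spin 1.5
after-spin frame [-7.02 -1.36  0.76]
```

View pics/s15c.png

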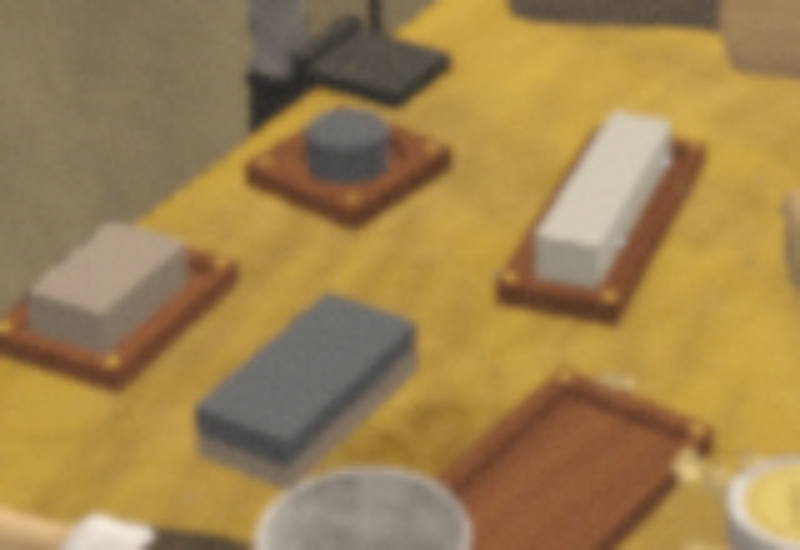

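View pics/w15.png

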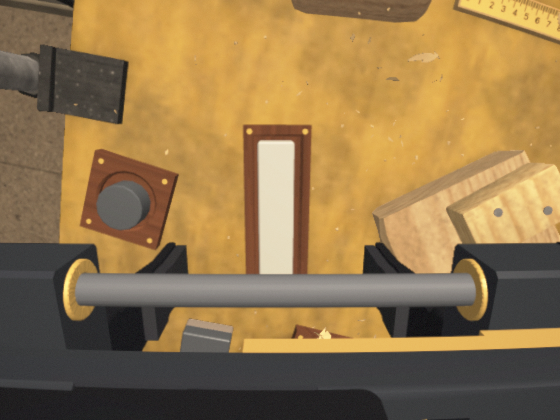

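Emit:
servo_tool([
  {"slide": [-0.4, -0.1, 0], "spin": 0.75},
  {"slide": [-0.6, -0.1, 0], "spin": 0.75},
  {"slide": [-0.85, -0.15, 0], "spin": 0},
  {"slide": [-0.85, -0.15, 0], "spin": 0},
  {"slide": [-0.85, -0.15, 0], "spin": 0},
  {"slide": [-0.85, -0.15, 0], "spin": 0},
  {"slide": [-0.85, -0.15, 0], "spin": 0},
  {"slide": [-0.85, -0.15, 0], "spin": 0},
  {"slide": [-0.4, -0.1, 0], "spin": 0},
  {"slide": [0, 0, 0], "spin": 0},
])

```text
time_s: 24.9
tcp_pos: [0.4252, 0.2564, 0.1256]
ee_rot: [[0.999, -0.022, -0.03], [-0.023, -1.0, -0.019], [-0.029, 0.019, -0.999]]
wrist_force: [-0.2, 0.1, -0.2]
gripper_width: 1.0
```

```bash
python3 go.py .4273 .2687 .01 -0.5;  python3 -c "
from h import *
cap('wrist','w16')"
```

```text
t 24.9 p [0.4252 0.2564 0.1256] yaw -1.32 F [-0.2  0.1 -0.2] w 1.0 j [ 49.  16. -23.  -1. -52.  40.]
now-frame [ 0.21 -0.58  4.61] spin -0.1
after-spin frame [ 0.08 -0.49  4.62]
```

View pics/w16.png

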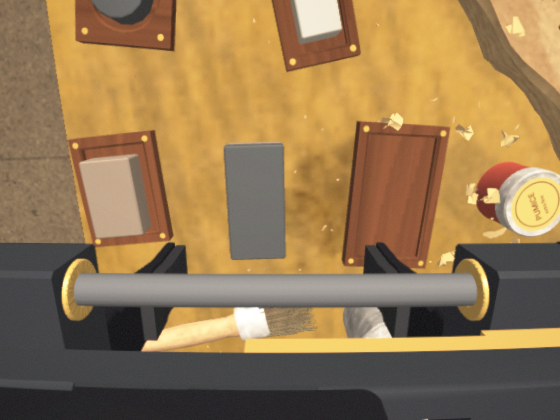

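```bash
python3 - <<'E'
from h import *
w=optics.capture("wrist")
for n,l,z in [('bench',[(224,146),(283,146),(286,258),(230,259)],.025),('base',[(366,128),(444,133),(421,264),(351,261)],.014)]:
    P=onplane(w,l,z)[:,:2];v=P[0]+P[1]-P[2]-P[3];print(n,P.round(4).tolist(),P.mean(0),np.degrees(np.arctan2(v[1],v[0])),np.linalg.norm(v)/2,np.linalg.norm(P[0]-P[1]))
E
python3 st.py
```

```text
bench [[0.4724, 0.2909], [0.4713, 0.2483], [0.3833, 0.2473], [0.3837, 0.2917]] [0.42767583 0.26954542] 0.06812497600546796 0.08834487906991 0.04262973599529349
base [[0.4822, 0.1853], [0.4777, 0.1246], [0.3689, 0.1324], [0.3738, 0.1926]] [0.4256458  0.15874019] -3.976999414799238 0.10884612214537041 0.060856689301093454
25.0 [0.4265 0.2566 0.1257] yaw -1.3699121282277449 zax [-0.029 -0.018 -0.999] F [ 0.6 -0.3 -0.2] w 0.9993455071069627
```

Emit:
servo_tool([
  {"slide": [0.1, -0.5, 0.5], "spin": -0.17},
  {"slide": [0.03, 0, 0.8], "spin": 0},
  {"slide": [0.03, 0, 0.8], "spin": 0},
  {"slide": [0.02, 0, 0.8], "spin": 0},
  {"slide": [0.02, 0, 0.6], "spin": 0},
  {"slide": [0, 0, 0.4], "spin": 0},
  {"slide": [0, 0, 0], "spin": 0},
])

```text
time_s: 25.7
tcp_pos: [0.4358, 0.2716, 0.0185]
ee_rot: [[1.0, 0.002, -0.027], [0.002, -1.0, -0.017], [-0.027, 0.017, -0.999]]
wrist_force: [-0.9, -0.4, 0.3]
gripper_width: 0.999
```

```bash
python3 go.py .4277 .2693 .0105 0; python3 st.py
```

```text
t 25.7 p [0.4358 0.2716 0.0185] yaw 0.11 F [-0.9 -0.4  0.3] w 0.999 j [ 50.  26. -27.  -1. -38.  41.]
now-frame [-0.32  0.09  0.33] spin 0.01
after-spin frame [-0.33  0.09  0.32]
25.7 [0.4358 0.2716 0.0185] yaw 0.10951300791620694 zax [-0.027 -0.017 -0.999] F [-0.9 -0.4  0.3] w 0.999365518698095
```

Emit:
servo_tool([
  {"slide": [-0.3, 0.08, 0.3], "spin": 0},
  {"slide": [0, 0, 0], "spin": 0},
])

```text
time_s: 25.9
tcp_pos: [0.4283, 0.2697, 0.0104]
ee_rot: [[1.0, 0.002, -0.027], [0.002, -1.0, -0.017], [-0.027, 0.017, -0.999]]
wrist_force: [-0.5, -0.3, 0.1]
gripper_width: 1.001
```

Emit:
servo_tool([
  {"slide": [0, 0, 0.02], "spin": 0},
  {"slide": [0, 0, 0], "spin": 0},
  {"slide": [0, 0, 0.02], "spin": 0},
  {"slide": [0, 0, 0], "spin": 0},
  {"slide": [0, 0, 0], "spin": 0},
  {"slide": [0, 0, 0], "spin": 0},
  {"slide": [0, 0, 0], "spin": 0},
  {"slide": [0, 0, 0], "spin": 0},
  {"slide": [0, 0, 0], "spin": 0},
], gripper=255)

```text
time_s: 26.8
tcp_pos: [0.4294, 0.2711, 0.0119]
ee_rot: [[1.0, 0.003, -0.023], [0.003, -1.0, -0.013], [-0.023, 0.013, -1.0]]
wrist_force: [0.1, -1.1, 0.4]
gripper_width: 0.502
```

```bash
python3 go.py .4256 .159 .08 -4.1; python3 st.py
```

```text
t 26.8 p [0.4294 0.2711 0.0119] yaw 0.17 F [ 0.1 -1.1  0.4] w 0.502 j [ 50.  26. -29.  -1. -36.  41.]
now-frame [-0.23  4.52 -2.66] spin 0.53
after-spin frame [ 0.17  4.48 -2.72]
26.8 [0.4294 0.2711 0.0119] yaw 0.16987017980213137 zax [-0.023 -0.013 -1.   ] F [ 0.1 -1.1  0.4] w 0.5019292095053403
```

Emit:
servo_tool([
  {"slide": [0, 0, 0], "spin": 0},
  {"slide": [0, 0, -0.4], "spin": 0},
  {"slide": [0, 0, -0.8], "spin": 0},
  {"slide": [0, 0.2, -0.8], "spin": 0.25},
  {"slide": [0, 0.7, -0.3], "spin": 0.28},
  {"slide": [0.04, 0.8, 0], "spin": 0},
  {"slide": [0.04, 0.8, 0], "spin": 0},
  {"slide": [0.04, 0.8, 0], "spin": 0},
  {"slide": [0.04, 0.7, 0], "spin": 0},
  {"slide": [0, 0, 0], "spin": 0},
])

```text
time_s: 27.8
tcp_pos: [0.4227, 0.1593, 0.0705]
ee_rot: [[0.997, -0.077, -0.032], [-0.078, -0.997, -0.019], [-0.031, 0.022, -0.999]]
wrist_force: [0.2, -0.6, -1.5]
gripper_width: 0.502
```

```bash
python3 go.py .427 .159 .02 -4.1; python3 st.py;  python3 -c "
from h import *
cap('wrist','w17')"
```

```text
t 27.8 p [0.4227 0.1593 0.0705] yaw -4.45 F [ 0.2 -0.6 -1.5] w 0.502 j [ 41.  17. -33.  -1. -42.  45.]
now-frame [ 0.24 -0.05  2.01] spin -0.04
after-spin frame [ 0.17 -0.    2.02]
27.8 [0.4227 0.1593 0.0705] yaw -4.448335797946547 zax [-0.032 -0.019 -0.999] F [ 0.2 -0.6 -1.5] w 0.5023534240032921
```

View pics/w17.png

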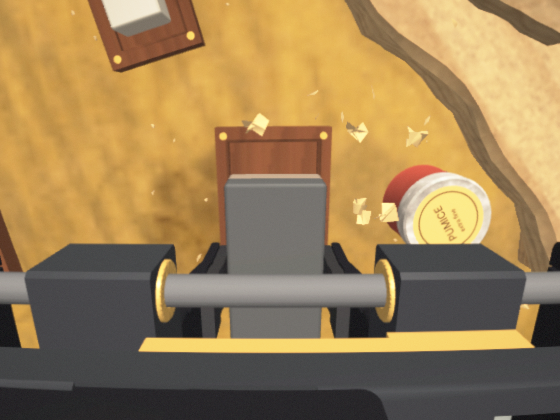

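Emit:
servo_tool([
  {"slide": [0.2, -0.02, 0.4], "spin": -0.04},
  {"slide": [0, 0, 0.5], "spin": 0},
  {"slide": [0, 0, 0.5], "spin": 0},
  {"slide": [0, 0, 0.2], "spin": 0},
  {"slide": [0, 0, 0], "spin": 0},
])

```text
time_s: 28.35
tcp_pos: [0.428, 0.1597, 0.0262]
ee_rot: [[0.997, -0.068, -0.032], [-0.069, -0.997, -0.019], [-0.03, 0.021, -0.999]]
wrist_force: [0.5, -0.2, -2.2]
gripper_width: 0.505
```

```bash
python3 go.py .427 .159 .02 -4.1;  python3 -c "
from h import *
cap('wrist','w18')"
```

```text
t 28.35 p [0.428  0.1597 0.0262] yaw -3.96 F [ 0.5 -0.2 -2.2] w 0.505 j [ 41.  22. -35.  -1. -36.  46.]
now-frame [-0.03  0.03  0.25] spin 0.02
after-spin frame [-0.04  0.03  0.25]
```

View pics/w18.png

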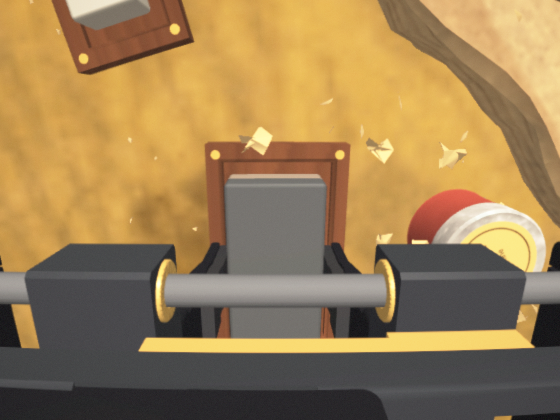

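```bash
python3 - <<'E'
from h import *
w=optics.capture("wrist")
P=onplane(w,[(216,156),(340,155)],.014)[:,:2];v=P[0]-P[1]
a=np.radians(-4.1);u=np.array([np.cos(a),np.sin(a)])
Q=onplane(w,[(228,183),(323,183)],.0392)[:,:2]; d=(P.mean(0)-Q.mean(0));print(P.mean(0),Q.mean(0),np.linalg.norm(P[0]-P[1]),np.linalg.norm(Q[0]-Q[1]),'along/across',d@u,d@[-u[1],u[0]])
print(np.degrees(np.arctan2(-v[0],v[1])), 'base yaw')
E
```

```text
[0.47869653 0.15511968] [0.47070204 0.15745391] 0.059878583839709856 0.039956191411045595 along/across 0.00814092417847859 -0.0017566723487547813
-3.5729020304546486 base yaw
```

Emit:
servo_tool([
  {"slide": [-0.04, 0.06, 0.15], "spin": -0.03},
  {"slide": [-0.02, 0, 0.1], "spin": 0},
  {"slide": [0, 0, 0.03], "spin": 0},
])

```text
time_s: 28.75
tcp_pos: [0.4274, 0.1594, 0.0207]
ee_rot: [[0.998, -0.063, -0.028], [-0.063, -0.998, -0.016], [-0.027, 0.018, -0.999]]
wrist_force: [0.2, -0.5, -2.5]
gripper_width: 0.502
```

Emit:
servo_tool([
  {"slide": [0, 0, 0], "spin": 0},
  {"slide": [0, 0, 0], "spin": 0},
  {"slide": [0, 0, 0], "spin": 0},
  {"slide": [0, 0, 0], "spin": 0},
  {"slide": [0, 0, -0.1], "spin": 0},
  {"slide": [0, 0, -0.3], "spin": 0},
  {"slide": [0, 0, -0.7], "spin": 0},
  {"slide": [0, 0, -1], "spin": 0},
  {"slide": [0, 0, -1], "spin": 0},
  {"slide": [0, 0, -1], "spin": 0},
], gripper=90)

```text
time_s: 29.75
tcp_pos: [0.4295, 0.1602, 0.1274]
ee_rot: [[0.998, -0.062, -0.03], [-0.063, -0.998, -0.019], [-0.029, 0.021, -0.999]]
wrist_force: [0.7, 0.9, 1.1]
gripper_width: 0.649
```

Emit:
servo_tool([
  {"slide": [0, -0.5, -0.8], "spin": 0},
  {"slide": [0, -0.5, -0.8], "spin": 0},
  {"slide": [0, -0.5, -0.8], "spin": 0},
  {"slide": [0, -0.5, 0], "spin": 0},
  {"slide": [0, -0.3, 0], "spin": 0},
  {"slide": [0, 0, 0], "spin": 0},
  {"slide": [0, 0, 0], "spin": 0},
])

```text
time_s: 30.45
tcp_pos: [0.4351, 0.2207, 0.1947]
ee_rot: [[0.998, -0.063, -0.023], [-0.063, -0.998, -0.012], [-0.023, 0.014, -1.0]]
wrist_force: [-0.1, 0.7, -0.3]
gripper_width: 0.648
```

```bash
python3 st.py;  python3 -c "
from h import *
cap('wrist','w19');cap('scene','s19')
import cv2
s=cv2.imread('pics/s19.png');cv2.imwrite('pics/s19c.png',cv2.resize(s[190:330,160:350],None,fx=4.1,fy=4.1,interpolation=cv2.INTER_CUBIC))"
```

```text
30.45 [0.4351 0.2207 0.1947] yaw -3.635012367574857 zax [-0.023 -0.012 -1.   ] F [-0.1  0.7 -0.3] w 0.6480950317285317
```

View pics/s19c.png

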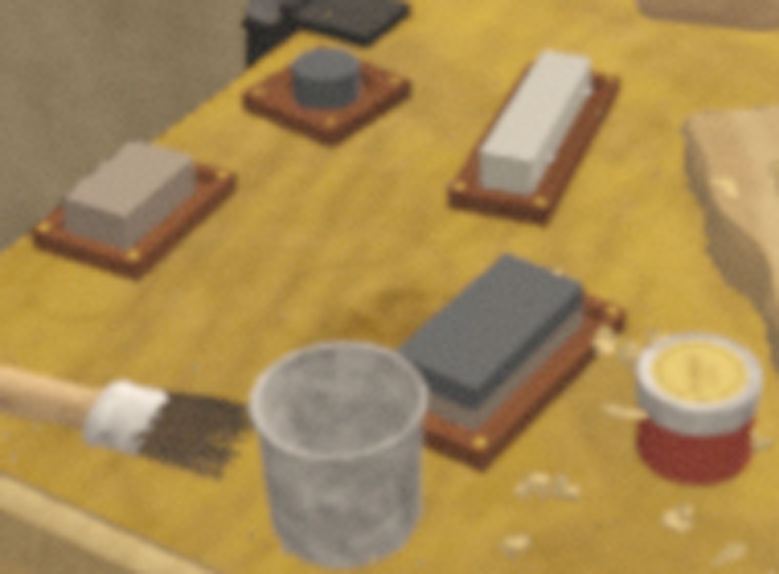

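View pics/w19.png

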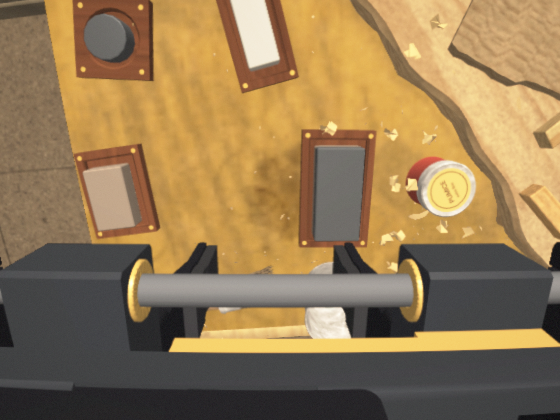

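```bash
python3 - <<'E'
from h import *
w=cap("wrist");t=cap("top","t19");s=cap("scene")
b=cv2.imread('pics/t19.png');cv2.imwrite('pics/t19c.png',cv2.resize(b[140:290,190:390],None,fx=4,fy=4,interpolation=cv2.INTER_CUBIC))
b=cv2.imread('pics/w19.png');cv2.imwrite('pics/w19c.png',cv2.resize(b[0:260,60:400],None,fx=2.3,fy=2.3,interpolation=cv2.INTER_CUBIC))
S=lambda l:[(x/4.1+160-.4,y/4.1+190-.4) for x,y in l]
q=tri(w,[(314,146),(364,147),(362,241),(314,240)],s,S([(508,255),(582,290),(478,402),(405,355)]));print('bench top',q.round(4).tolist(),q[:,2].mean())
q=tri(w,[(108,31)],s,S([(326,65)]));print('puck',q)
q=tri(w,[(82,169),(126,164),(138,224),(94,229)],s,S([(140,143),(195,163),(127,215),(68,195)]));print('short',q[:,2].round(4),q.mean(0))
sc=onplane(w,[(308,135),(372,135),(363,242),(306,242)],.014);print('screws',sc.mean(0)); P=onplane(w,[(314,146),(364,147),(362,241),(314,240)],.033);print(P.mean(0))
E
```

```text
bench top [[0.4731, 0.1797, 0.0286, 0.003], [0.4683, 0.1356, 0.0281, 0.0011], [0.377, 0.1371, 0.029, 0.0006], [0.384, 0.1818, 0.0314, 0.0059]] 0.02928318322823121
puck [[0.58135244 0.35455018 0.02596406 0.00390046]]
short [0.0268 0.0256 0.0297 0.0298] [0.43760986 0.3752411  0.02800055 0.00308054]
screws [0.42576919 0.1578367  0.014     ]
[0.4259566  0.16007335 0.033     ]
```

View pics/t19c.png

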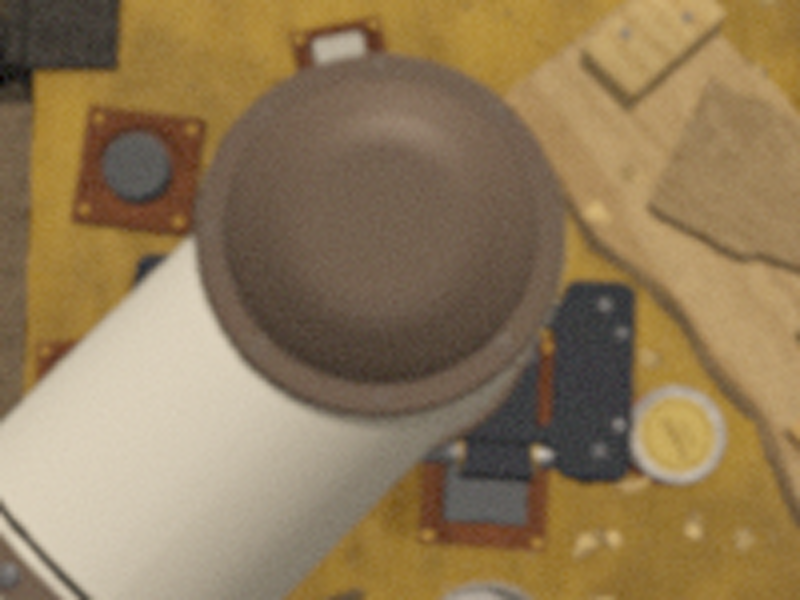

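View pics/w19c.png

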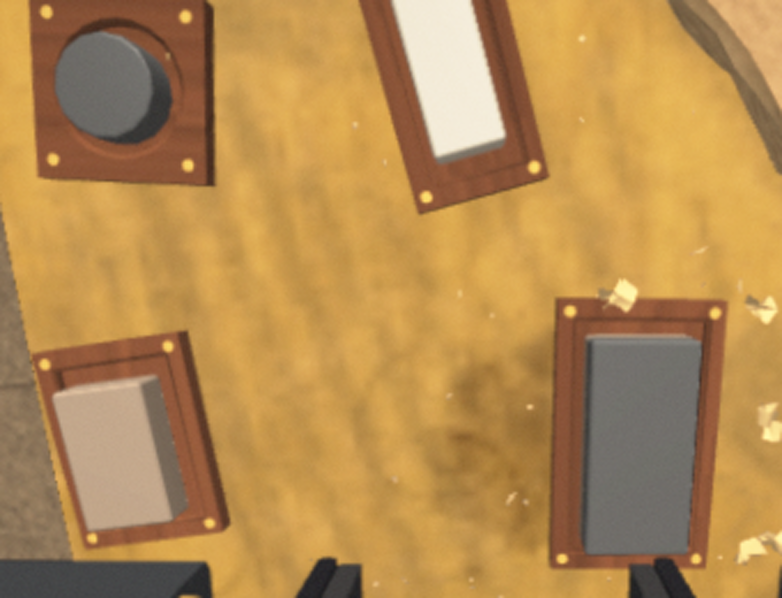

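```bash
python3 -c "
from h import *
print(onplane(cap('wrist'),[(452,188)],.042), onplane(cap('top'),[(190+678/4,140+434/4)],.042)); print(r.finish_job())"
```

```text
[[0.42872705 0.05700351 0.042     ]] [[0.42619464 0.05648549 0.042     ]]
the job is handed in; nothing more can be done
None
```

I took the pile apart from the top down (round, short, long, bench) and placed each stone in its own base. All four were released, the gripper was raised clear, and the job was handed in at about 31 s.

- **Seating:** The last wrist and scene pictures show each stone inside its recess. The tops triangulated at about 29 mm for the bench stone, 28 mm for the short one and 26 mm for the round one. Fully down they should read 33, 30 and 30 mm, so the readings are 2–4 mm low. A stone sitting on a rim would read about 6 mm high, so I take the gap as calibration and pixel error.
- **Long stone:** I did not triangulate its top at the end. Just before release its front end measured within about 0.5 mm of centred, and the pictures show it lying flat.
- **Fit:** The bench stone is centred on its base within about 2 mm. The wrist and top cameras disagreed by about 2 mm in y on the bases and the pile, so I aimed at values between them or nearer the wrist camera's.
- **Tin:** The top camera puts it within about 1.5 mm of its starting position. The wrist camera reads about 6 mm different in y from its first reading. That first reading also disagreed with the top camera by about 6 mm, while the two now agree within about 2.5 mm. The gripper never came near it at tin height.
- **Forces:** The wrist force readings stayed within a few newtons.

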